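# Torque down the underpinner's fence bolt

## Robot

A 7-joint arm with a two-finger parallel gripper is mounted at the origin on the work surface. World frame = base frame: x ahead of the robot, y to its left, z up, the work surface at z = 0. Lengths are in mm, angles in rad, forces in N, time in s.
With the tool pointing down it reaches from about 400 to 875 mm from the base axis. Payload 4.4 kg.
Tool frame: the origin (TCP) lies at the very end of the fingers, on their centre line; the grasp point (between the pads) lies behind it (ctrl.hold_point_z is the z of the grasp point in the tool frame, in mm); z points along the fingers, y is the direction in which the jaws open and shut (so a half turn about z gives the same grasp; the last joint's range is limited). The gripper opens to 85 mm and grips with 20 to 120 N. Pads are 22 mm wide; open, the fingers measure 114 mm over their backs; the gripper's body (76 mm by 85 mm) begins 54 mm behind the grasp point. The pads swing forward as they close: fully open they stand 13 mm farther back than shut.
Start: joints at [1.235, 0.628, 0.038, 1.517, -0.027, 0.996, -0.02], TCP at [173.278, -626.492, 231.313] pointing down, gripper open.
Joint ranges: [-3.06, 3.06], [-0.37, 2.12], [-1.25, 1.32], [0.18, 2.47], [-1.1, 4.24], [0.23, 1.98], [-2.94, 2.94]. Speed limits (rad/s): [2.57, 2.57, 3.14, 3.14, 3.14, 3.14, 3.14].

## Interface

Orientations are given as [roll, pitch, yaw] about the fixed x, y, z axes, in that order (R = Rz(yaw) Ry(pitch) Rx(roll)).
In Python, from cell import ctrl, vision gives the robot as it stands.
- The arm moves only by the shell command python3 -m crank 'ROWS' [OPENING]. ROWS is JSON, a list of rows, each an object of numbers: "x", "y", "z": the shift along the tool's x, y, z in cm; "spin": the turn about the tool's z in rad. A call has 1 to 5 rows; each row shifts and turns the commanded pose from where the row before left it, along the tool's axes as they then stand; what a row does not reach is not made up. A row lasts 1/10 s, in which the tool goes at most 50 mm and 8.59 degrees, less where a joint would pass 70% of its speed; a pose out of reach is approached as far as the arm can. A call is refused whole if a number of a shift passes 5 or a number of a turn 0.15, either way. A call with a gripper value outside its range is refused whole. OPENING is the opening in per cent of the stroke, from 0 (shut) to 100 (fully open), set as the call begins (- or left out, the last holds). The fingers move at their own pace and stop on an object; the grip force is fixed at half the most. Time passes only in rows, so rows that do not move let the fingers close. It gives the time, the measured TCP pose, the force and the opening at its end, in the units of the state.
- ctrl.read_state(): the state, without advancing time (a new reading comes with each control period).
- vision.get_image(name): name is "side" or "top"; returns the picture (384x512x3 uint8, blue, green, red); there is no depth.
- vision.calibration(name): a dict with "vfov" (degrees; the focal length in pixels is half the picture's height over the tangent of half this angle, whatever the lens; pixels are square), "cx", "cy" (the principal point, pixels), "eye" and "rotation" of the camera in the world. Camera axes: x right, y up, looking along -z (the intrinsics and any distortion apply to the point x, -y, -z); pixel columns grow to the right and rows downward; lengths in mm; the calibration is good to about 2 mm. A picture is of the moment at which its call begins. calibration takes no time and is no camera call.
- ctrl.finish_job(): hands the job in, once; it reports no verdict.
Trained networks look in the newest picture that a camera, given by its name, has taken for a name from the list of things; names that differ only in an ending like _2 or _b are one class to them, and where a whole thing is asked for, a point or a joint stands for the part that bears it (a point fixed in the world has none). Each returns a list of dicts, best first, with "score" (0 to 1); they miss things now and then, are a little off and sometimes report something else, mostly with a low value. They report only what shows in the picture. A call takes as long as a camera call.
- vision.boxes_of(name, camera): "extent" ([left, top, right, bottom] in pixels, round what is visible of it).
- vision.regions_of(name, camera): "mask" (384x512 bool, what is visible of it) and "extent" ([left, top, right, bottom] in pixels, round what is visible of it).
- vision.place_of(name, camera): "point" ([column, row] in pixels: a listed point, or the origin of a listed thing).
The state is a dict: "clock": time; "qpos": joint angles; "qd": joint speeds; "tau": joint torques, N m; "eef_pos": TCP position; "tool_rot": TCP orientation; "force": force on the tool from outside, world axes, zero at the start; "torque": the same for the moment, N m; "width": finger opening in mm.
Only numpy, scipy, OpenCV 4.12 (cv2) and the standard library are available. Lean on these libraries where they do the work, as an engineer would, in place of code of your own. Each camera call takes 0.05 s, during which the arm holds its last target.

## Task

The underpinner's right-hand fence has just been set and its square-headed clamp bolt is only finger-tight. Take the torque wrench from its wooden rest, set its socket fully down over the bolt without leaning on it, and turn clockwise until the wrench clicks and gives way, stopping at once. Then lift the wrench off and lay it back in the notches of its rest, the same way round, leaving everything else on the bench where it is.

Things in the scene. Friction and masses are not known exactly. Their poses are not given: they have to be found in the camera images.
- wrench_grip (a point): Torque wrench, 0.4 kg: centre of its black grip (110 long, 24 wide, 28 mm high, flat sides), half-way up. x runs along the wrench to its head, z up. Behind the grip a tail 16 wide, 20 mm high, ending in a red cap 116 mm back; ahead a steel clutch housing 34 wide, 24 mm high, from 58 to 132 mm, then, centred 160 mm ahead, a round head 42 mm across. It balances about 20 mm ahead of this point.
- socket (a point): Centre of the mouth of the socket under the wrench's head: 160 mm ahead of the grip's centre, 44 mm below the wrench's axis. Socket 38 mm square outside, square hole 27.6 mm wide, 17 mm deep, open downwards, its sides along its x and y axes. Axes parallel to the grip's until the clutch breaks over; it then turns in the head about its own vertical axis.
- bolt_head (a point): Square head of the clamp bolt: 25 mm across, sides along its x and y axes, 16 mm tall, the top 4 mm bevelled. Centre of its underside, on the bolt's axis, z up. The socket is home when its mouth rests on the washer, at this height. Clockwise it turns lightly (3 N at the grip), then at an unknown angle seats and stiffens until the click: 0.2 to 0.5 rad of the bolt in all, after a little play.
- bolt_corner (a point): A corner of the bolt's head (at 12.5 mm along each of its x and y axes), 12 mm above the washer.
- rest_seat (a point): Wooden wrench rest, 235 x 90 mm: where the grip's centre belongs, 64 mm above the bench; x along the rest to the head end, z up. Uprights 12 mm thick, 77 mm high: 95 mm ahead of this point with a notch 40 mm wide for the clutch housing, 85 mm behind it with a notch 22 mm wide for the tail, both flared at the top, about 18 mm deep; between them the grip is free on both sides.
- bolt_washer: Steel washer under the bolt head, 46 mm across, 3 mm thick, fixed; origin at the centre of its underside.
- underpinner: Bench-top underpinner, fixed; origin under its centre at bench height, front to -x. Steel table 280 x 300 mm, 100 mm up; fences to 140 mm in a V open to the front. The bolt, behind the right-hand fence, is 98 mm to -y of the centre, washer top 115 mm up. A press column at the back, 75 to 135 mm from the centre, carries an arm 50 mm wide, 255 to 318 mm up, over the centre.
- glue_bottle: Bystander: white glue bottle, 62 mm across and 170 mm tall; origin at its underside.
- tape_roll: Bystander: roll of tan packing tape lying flat, 104 mm across, 48 mm high; origin at its underside.
- tape_measure: Bystander: yellow and black tape measure, 62 x 36 x 58 mm; origin at its underside.
- nail_box: Bystander: blue box of V-nails, 75 x 55 x 36 mm; origin at its underside.
- spare_socket: Bystander: small steel socket standing on end, 28 mm across, 40 mm tall (not needed); origin at its underside.
- moulding_offcut: Bystander: dark and gold offcut of frame moulding, 200 x 34 x 26 mm; origin at its underside.
- varnish_tin: Bystander: red varnish tin, 84 mm across, 110 mm tall; origin at its underside.
- mallet: Bystander: hammer lying on the bench; origin at its underside.
- wrench: The whole torque wrench, same frame as wrench_grip; no ratchet. It clicks only when turned clockwise seen from above: at about 1.3 N m (8 N of sideways pull at the grip's centre) its clutch breaks over with a snap, and within 0.07 rad of handle travel the load drops to less than half; at 0.22 rad it meets a solid stop and would overtighten. It springs back when let go.

How it is judged:
By the outcome, as a careful person would: the job done as asked, in the order asked, and still so for the second after the job is handed in, with the robot touching nothing.
It also fails if it takes over 62 s, if anything falls off the work surface, if the arm or the gripper's body presses on something with over 40 N, if the wrist force passes 120 N, or if a joint passes its speed limit or range.

## Working session

There is one attempt and no reset: what is moved stays moved. The work goes in short steps, Python scripts to look and compute and a shell command to move; the robot and the scene stay as the last step left them, time stands still between calls to the robot, and variables do not carry over. Pictures are saved under pics/ and viewed, and the job is handed in when it is done.

```bash
ls; mkdir -p pics
python3 - <<'E'
from cell import ctrl, vision
import cv2
s=ctrl.read_state()
for k in s: print(k,s[k])
print(ctrl.hold_point_z)
for c in("side","top"):
    cv2.imwrite(f"pics/{c}0.png",vision.get_image(c)); print(c,vision.calibration(c))
    for n in ["wrench_grip","socket","bolt_head","bolt_corner","rest_seat","bolt_washer","underpinner"]:
        print(n,[(round(d["score"],2),[round(float(v),1) for v in d["point"]]) for d in vision.place_of(n,c)[:3]])
E
```

```text
pics
clock 0.0
qpos [ 1.23521521  0.62930616  0.03844106  1.51837733 -0.02700984  0.99631082
 -0.02000478]
qd [ 2.43851610e-04  9.60386151e-04 -1.75015344e-03 -1.82296088e-03
 -1.26600895e-03 -1.12558950e-03 -1.10984280e-05]
tau [ 1.07796234e-04 -5.63403118e+01  1.22625131e+00 -1.93441164e+01
  1.10288541e-02  1.04896358e-02  6.22029148e-06]
eef_pos [ 173.10129162 -625.87242973  230.41199748]
tool_rot [-3.13970889e+00  1.43351444e-05  2.69771514e-01]
force [ 0.62240529 -0.11034939  0.94254009]
torque [ 0.07339187 -0.0109157   0.09339477]
width 85.10366963514524
-18.700000000000003
side {'vfov': 48.446162136987624, 'cx': 259.86282194271047, 'cy': 190.9868067922122, 'eye': array([  47.02459125,  874.50831366, 1161.54729633]), 'rotation': array([ 0.74636305,  0.01889274, -2.62452824])}
wrench_grip [(0.41, [318.3, 153.2])]
socket [(0.38, [310.5, 194.5]), (0.38, [253.1, 207.3])]
bolt_head [(0.46, [254.7, 203.1])]
bolt_corner [(0.49, [253.6, 204.8])]
rest_seat []
bolt_washer [(0.38, [257.6, 206.2])]
underpinner [(0.6, [240.1, 243.7])]
top {'vfov': 48.920026422818516, 'cx': 254.73892172754125, 'cy': 188.0906696445469, 'eye': array([ 333.17343281,   36.26676442, 1316.37611807]), 'rotation': array([ 0.17660991, -0.00805302, -1.58876476])}
wrench_grip [(0.57, [353.4, 214.4]), (0.3, [109.9, 171.7])]
socket [(0.51, [301.1, 227.6])]
bolt_head [(0.56, [229.0, 194.6]), (0.39, [298.5, 227.4])]
bolt_corner [(0.38, [221.8, 193.7])]
rest_seat [(0.7, [356.0, 215.3]), (0.59, [229.3, 201.2])]
bolt_washer [(0.7, [356.1, 215.5]), (0.45, [230.4, 199.4])]
underpinner [(0.77, [198.6, 198.5])]
```

View pics/side0.png

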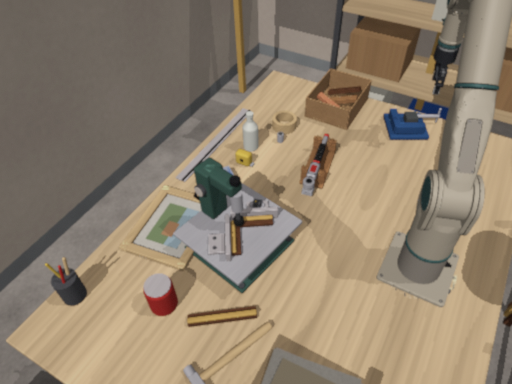

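View pics/top0.png

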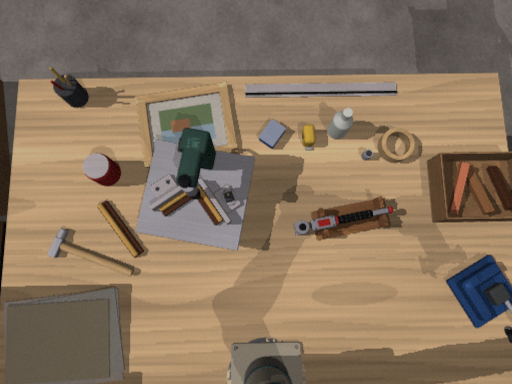

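```bash
cat > h.py <<'E'
from cell import ctrl, vision
import cv2, numpy as np
from scipy.spatial.transform import Rotation as R
from scipy.optimize import least_squares
def cam(c):
    k=vision.calibration(c); f=192/np.tan(np.radians(k["vfov"])/2)
    return k,f,R.from_euler("xyz",k["rotation"]).as_matrix()
def proj(c,P):
    k,f,M=cam(c); p=(np.atleast_2d(P)-k["eye"])@M
    return np.c_[k["cx"]+f*p[:,0]/-p[:,2], k["cy"]-f*p[:,1]/-p[:,2]]
def ray(c,px):
    k,f,M=cam(c); return k["eye"], M@np.array([(px[0]-k["cx"])/f,-(px[1]-k["cy"])/f,-1.])
def atz(c,px,z):
    e,d=ray(c,px); return e+d*(z-e[2])/d[2]
def tri(pa,pb):
    return least_squares(lambda P:np.r_[proj("side",P)[0]-pa,proj("top",P)[0]-pb],[500,0,80]).x
def crop(img,x0,y0,x1,y1,s): return cv2.resize(img[y0:y1,x0:x1],None,fx=s,fy=s,interpolation=cv2.INTER_CUBIC)
E
python3 - <<'E'
from h import *
i=cv2.imread("pics/top0.png"); cv2.imwrite("pics/t1.png",crop(i,280,180,410,260,6)); cv2.imwrite("pics/t2.png",crop(i,130,120,265,250,5))
i=cv2.imread("pics/side0.png"); cv2.imwrite("pics/s1.png",crop(i,290,125,350,205,7)); cv2.imwrite("pics/s2.png",crop(i,190,150,300,260,5))
print("grip",atz("top",(353.4,214.4),64),tri((318.3,153.2),(353.4,214.4)))
print("rest",atz("top",(356,215.3),64)); print("sock",atz("top",(301,227.6),20))
print("bolt",atz("top",(229,194.6),115),tri((254.7,203.1),(229,194.6)))
print("up",atz("top",(198.6,198.5),0))
print(atz("top",(303,228),76))
E
```

```text
grip [ 471.79952718 -271.02793848   64.        ] [ 470.01417757 -270.85246651   66.59588897]
rest [ 468.96983598 -278.64477812   64.        ]
sock [ 438.72282794 -118.18689995   20.        ]
bolt [529.55388231  97.25471537 115.        ] [530.11498864  97.46509017 115.12127577]
up [537.49865932 198.91042665   0.        ]
[ 432.88791767 -117.35243442   76.        ]
```

```bash
python3 -c "import cv2;print(cv2.imread('pics/t1.png').shape,cv2.imread('pics/t2.png').shape,cv2.imread('pics/s1.png').shape)"
```

```text
(480, 780, 3) (650, 675, 3) (560, 420, 3)
```

View pics/t1.png

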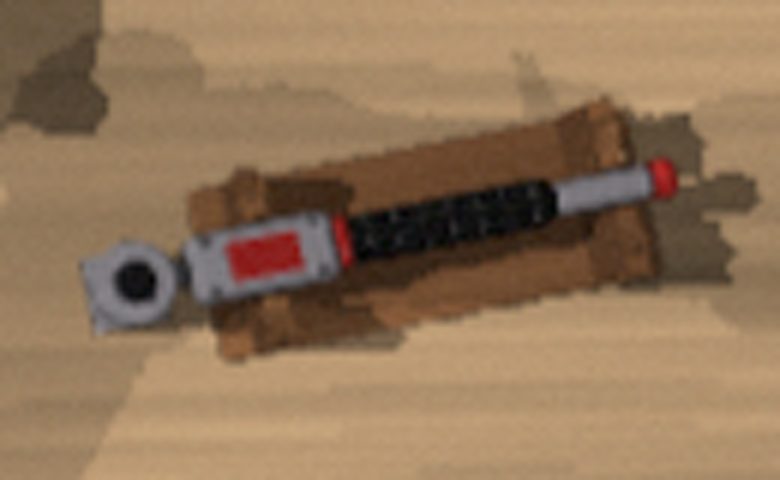

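View pics/t2.png

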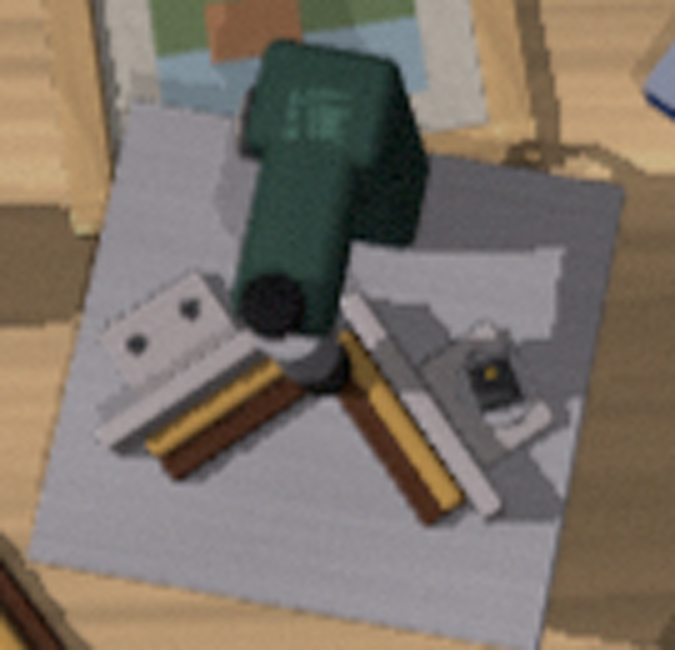

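View pics/s1.png

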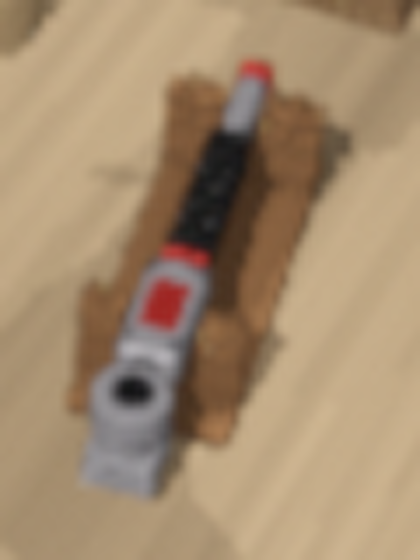

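View pics/s2.png

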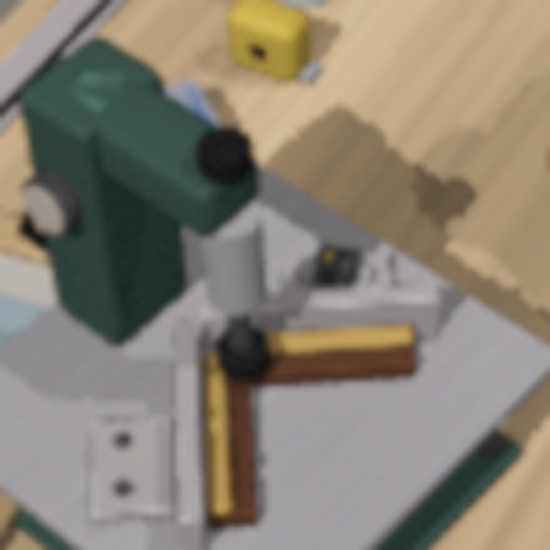

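```bash
python3 - <<'E'
from h import *
for r in range(3):
  for c in("side","top"):
    vision.get_image(c)
    print(r,c,[(n,[(round(d["score"],2),[round(float(v),1) for v in d["point"]]) for d in vision.place_of(n,c)[:2]]) for n in ["wrench_grip","bolt_head","bolt_corner"]])
E
python3 - <<'E'
import cv2
i=cv2.imread("pics/top0.png"); cv2.imwrite("pics/t3.png",cv2.resize(i[182:212,212:246],None,fx=18,fy=18,interpolation=cv2.INTER_LANCZOS4))
i=cv2.imread("pics/side0.png"); cv2.imwrite("pics/s3.png",cv2.resize(i[190:218,240:274],None,fx=18,fy=18,interpolation=cv2.INTER_LANCZOS4))
E
```

```text
0 side [('wrench_grip', [(0.9, [324.3, 156.5]), (0.59, [242.9, 247.2])]), ('bolt_head', [(0.57, [253.7, 206.5])]), ('bolt_corner', [(0.37, [251.1, 205.2])])]
0 top [('wrench_grip', [(0.81, [354.4, 216.0]), (0.67, [269.7, 132.0])]), ('bolt_head', [(0.4, [228.8, 195.8])]), ('bolt_corner', [(0.54, [224.2, 193.7])])]
1 side [('wrench_grip', [(0.68, [321.5, 155.8]), (0.4, [166.2, 301.3])]), ('bolt_head', [(0.45, [253.8, 206.8])]), ('bolt_corner', [])]
1 top [('wrench_grip', [(0.7, [352.8, 214.5])]), ('bolt_head', [(0.49, [229.2, 196.2]), (0.34, [112.0, 171.4])]), ('bolt_corner', [(0.39, [221.1, 193.4])])]
2 side [('wrench_grip', [(0.92, [322.2, 152.4])]), ('bolt_head', [(0.54, [255.1, 205.9])]), ('bolt_corner', [(0.5, [252.5, 204.7]), (0.21, [281.8, 143.9])])]
2 top [('wrench_grip', [(0.75, [352.3, 215.7]), (0.17, [352.8, 215.4])]), ('bolt_head', [(0.43, [228.6, 199.2])]), ('bolt_corner', [(0.57, [335.3, 126.9]), (0.4, [222.9, 196.5])])]
```

View pics/t3.png

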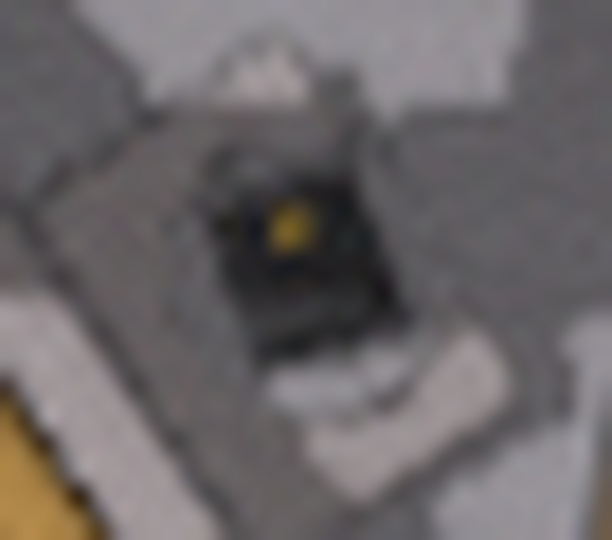

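View pics/s3.png

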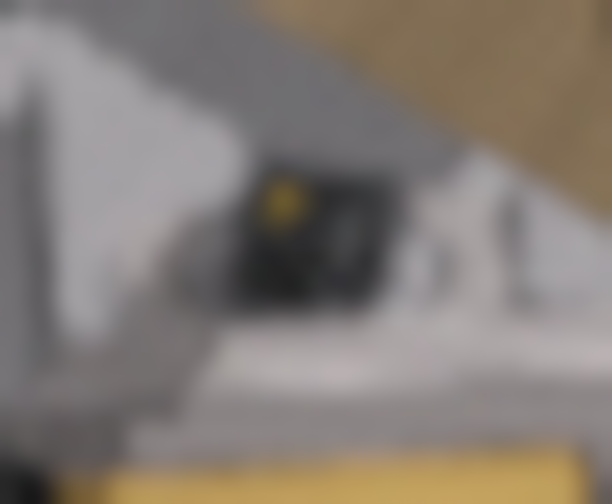

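```bash
cat > bolt.py <<'E'
from h import *
S=8
def bverts(x,y,yaw,z=115.):
    v=[]
    for (w,h) in ((12.5,0),(12.5,12),(9.5,16)):
        for a in (-1,1):
            for b in (-1,1): v.append((a*w,b*w,h))
    v=np.array(v,float); c,s=np.cos(yaw),np.sin(yaw)
    return np.c_[x+c*v[:,0]-s*v[:,1],y+s*v[:,0]+c*v[:,1],z+v[:,2]]
def soft(hulls,box):
    x0,y0,x1,y1=box; m=np.zeros(((y1-y0)*S,(x1-x0)*S),np.uint8)
    for p in hulls:
        q=((p-[x0-.0,y0-.0]+.5)*S).astype(np.float32)
        cv2.fillConvexPoly(m,np.round(cv2.convexHull(q)[:,0]*16).astype(np.int32),255,cv2.LINE_AA,4)
    return cv2.resize(m,(x1-x0,y1-y0),interpolation=cv2.INTER_AREA)/255.
E
cat > fb.py <<'E'
from bolt import *
from scipy.optimize import minimize
B={"top":(218,185,242,203),"side":(247,194,268,206)}
def dark(c):
    x0,y0,x1,y1=B[c]; i=cv2.imread(f"pics/{c}0.png").astype(float)[y0:y1,x0:x1]
    g=i.min(2); return np.clip((100-g)/60,0,1)
def cost(p,cams):
    e=0
    for c in cams:
        m=soft([proj(c,bverts(*p))],B[c]); m=cv2.GaussianBlur(m,(0,0),.5); e+=((m-D[c])**2).sum()
    return e
D={c:dark(c) for c in B}
for cams in (["top"],["side"],["top","side"]):
    best=None
    for yaw in np.arange(-.75,.8,.15):
        r=minimize(cost,[530,97,yaw],args=(cams,),method="Nelder-Mead",options=dict(initial_simplex=[[530,97,yaw],[536,97,yaw],[530,103,yaw],[530,97,yaw+.2]]))
        if best is None or r.fun<best.fun: best=r
    print(cams,best.x,best.fun)
    for c in cams: print(c,proj(c,[best.x[0],best.x[1],115]))
p=best.x
out=[]
for c in B:
    i=cv2.resize(cv2.imread(f"pics/{c}0.png"),None,fx=12,fy=12,interpolation=cv2.INTER_CUBIC)
    q=proj(c,bverts(*p)); q=((q+.5)*12).round().astype(int)
    for a,b in((0,1),(1,3),(3,2),(2,0),(4,5),(5,7),(7,6),(6,4),(8,9),(9,11),(11,10),(10,8),(0,4),(1,5),(2,6),(3,7)): cv2.line(i,q[a].tolist(),q[b].tolist(),(0,255,0),1)
    x,y=q.mean(0).astype(int); out.append(i[y-200:y+200,x-190:x+190])
cv2.imwrite("pics/fb.png",np.hstack(out))
E
python3 fb.py
```

```text
['top'] [5.24266328e+02 9.85957021e+01 3.40249514e-01] 10.545677871050309
top [[228.54745081 196.41993937]]
['side'] [5.21648954e+02 1.01213816e+02 3.73789897e-01] 3.339959973635656
side [[256.61379194 204.88439628]]Traceback (most recent call last):
  File "fb.py", line 16, in <module>
    r=minimize(cost,[530,97,yaw],args=(cams,),method="Nelder-Mead",options=dict(initial_simplex=[[530,97,yaw],[536,97,yaw],[530,103,yaw],[530,97,yaw+.2]]))
    res = _minimize_neldermead(fun, x0, args, callback, bounds=bounds,
                               **options)
    fxc = func(xc)
    fx = function(np.copy(x), *(wrapper_args + args))
  File "fb.py", line 10, in cost
    m=soft([proj(c,bverts(*p))],B[c]); m=cv2.GaussianBlur(m,(0,0),.5); e+=((m-D[c])**2).sum()
            ~~~~^^^^^^^^^^^^^^
  File "h.py", line 9, in proj
    k,f,M=cam(c); p=(np.atleast_2d(P)-k["eye"])@M
          ~~~^^^
  File "h.py", line 6, in cam
    k=vision.calibration(c); f=192/np.tan(np.radians(k["vfov"])/2)
ValueError: time passes only in moves, steps and waits
```

```bash
python3 - <<'E'
s=open('h.py').read()
s=s.replace('''    k=vision.calibration(c); f=''','''    k=CAL[c]; f=''').replace("def cam(c)",'''import numpy as _n
A=_n.array
CAL={"side":{'vfov': 48.446162136987624, 'cx': 259.86282194271047, 'cy': 190.9868067922122, 'eye': A([  47.02459125,  874.50831366, 1161.54729633]), 'rotation': A([ 0.74636305,  0.01889274, -2.62452824])},
"top":{'vfov': 48.920026422818516, 'cx': 254.73892172754125, 'cy': 188.0906696445469, 'eye': A([ 333.17343281,   36.26676442, 1316.37611807]), 'rotation': A([ 0.17660991, -0.00805302, -1.58876476])}}
def cam(c)''')
open('h.py','w').write(s)
E
python3 fb.py
```

```text
['top'] [5.24266328e+02 9.85957021e+01 3.40249514e-01] 10.545677871050309
top [[228.54745229 196.41993748]]
['side'] [5.21648954e+02 1.01213816e+02 3.73789897e-01] 3.339959973635656
side [[256.61379253 204.88439678]]
['top', 'side'] [5.23674786e+02 9.87490104e+01 3.32795169e-01] 16.178343258655175
top [[228.49563814 196.62373675]]
side [[256.45183666 204.1545888 ]]
```

Run:
```python
from cell import ctrl,vision
print(ctrl.read_state()["clock"])
import cv2
i=cv2.imread("pics/top0.png")[186:203,219:242]; print(i.min(2))
i=cv2.imread("pics/side0.png")[194:210,247:268]; print(i.min(2))
```

```text
2.0
[[ 94 137 140 135 126 124 149 152 150 145 104  92  93 133 143 145 143 144
  143 140 145 107  95]
 [ 85 117 111 115 115 126 129 134 130 132  98  86  91 121 141 134 128 127
  128 127 126 102  91]
 [ 77  69  85  95  95  92  91  93  98  97  93  86  80  90 119 104  92  92
   89  93  89  91  93]
 [ 82  84  92  96  97  88  84  88  94  95  93  83  69  82  87  90  90  94
   96  94  92  92  90]
 [ 90  93  96  93  84  66  76  81  85  86  82  73  69  82  74  91  92  93
   92  93  91  92  93]
 [ 94  95  97  95  72  67  83  87  73  64  62  60  59  88  83  87  92  92
   92  92  92  92  92]
 [ 93  94  92  87  76  70  63  61  58  43  34  32  41  85  91  88  88  91
   91  93  93  91  90]
 [ 92  91  90  78  65  63  45  45  32  41  35  29  30  71  91  90  88  95
   93  94  93  92  95]
 [ 95  95  81  91  65  33  34  30  38  35  39  31  33  47  83  90  97  91
   92  92  96  95  93]
 [ 89  94  89  92  76  49  36  34  42  37  36  32  37  33  74  88  90  88
   93  97  97  94  93]
 [ 93  92  90  87  91  51  36  33  34  30  32  33  32  34  57  87  91  86
   88  92  94  92  94]
 [ 93  94  90  90  91  57  37
[... 1278 characters left out ...]
8 123 110  94  67  51  46  46  48  57  67  60  74 106 138 155
  161 160 139]
 [161 151 128 107 103  90  62  44  45  44  47  61  68  58  82 125 145 143
  153 160 144]
 [156 136 109 100  96  80  53  38  35  40  43  57  58  52  92 140 154 134
  145 159 153]
 [141 124 101  91  88  72  50  37  35  35  47  50  51  59 100 143 153 134
  147 161 159]
 [122 113 100  89  86  73  56  47  44  44  56  64  62  81 124 150 149 144
  155 161 156]
 [115 111 106 102  95  91  86  86  89  90  98 106 105 124 151 163 159 163
  167 163 157]
 [111 112 111 112 109 125 135 137 139 140 142 146 147 155 162 166 167 170
  170 167 164]
 [110 112 113 113 118 146 161 161 163 164 164 165 164 164 166 165 164 164
  165 164 165]]
```

View pics/fb.png

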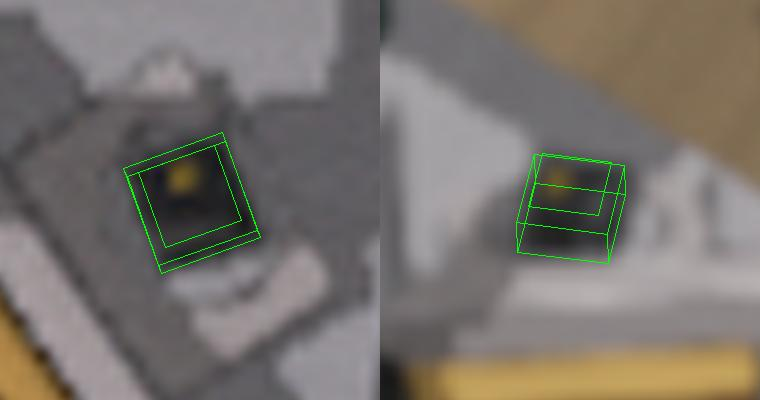

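```bash
sed -i 's|g=i.min(2); return.*|g=i.min(2); return np.clip((92-g)/55,0,1) if c=="top" else np.clip((108-g)/62,0,1)|' fb.py; sed -i 's/"side":(247,194,268,206)/"side":(250,194,266,206)/' fb.py; sed -i 's/(218,185,242,203)/(218,189,242,203)/' fb.py;python3 fb.py
```

```text
['top'] [5.24264037e+02 9.85593652e+01 3.41778618e-01] 4.2150174249911005
top [[228.56008224 196.42051534]]
['side'] [5.22199812e+02 1.00172993e+02 3.32869490e-01] 2.804464133833231
side [[256.62665209 204.60999392]]
['top', 'side'] [5.23761567e+02 9.86346216e+01 3.22964944e-01] 8.252928951289853
top [[228.53516997 196.59331013]]
side [[256.44626192 204.12158122]]
```

View pics/fb.png

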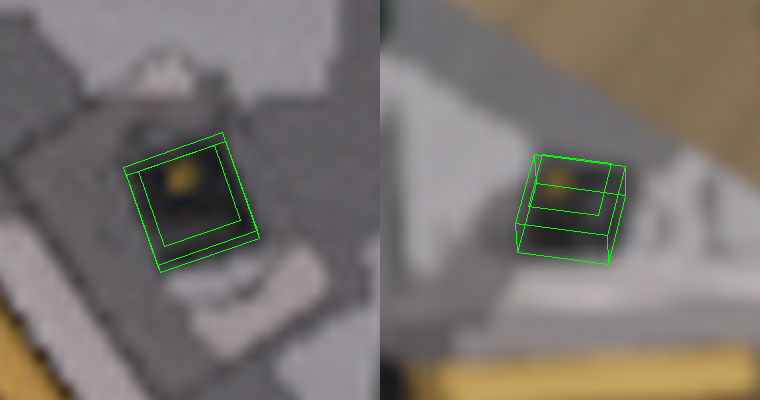

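Run:
```python
from h import *
P={n:atz("top",np.array(p)/6+[280,180]-.42,z) for n,p,z in (("cap",(664,178),70),("capend",(678,177),66),("tail",(603,190),74),("grip",(455,220),78),("gripfront",(349,242),78),("gripback",(556,198),78),("hous",(265,256),76),("head",(138,282),82))}
for n in P: print(n,P[n].round(1))
d=P["head"]-P["cap"]; print(np.arctan2(d[1],d[0])); d=P["hous"]-P["tail"]; print(np.arctan2(d[1],d[0]))
Q=lambda n,p,q:print(n,tri(np.array(p)/7+[290,125]-.42,np.array(q)/6+[280,180]-.42))
Q("head",(131,390),(138,282)); Q("cap",(256,70),(664,175)); Q("redlabel",(165,304),(265,256))
```

```text
cap [ 484.7 -380.5   70. ]
capend [ 485.5 -388.9   66. ]
tail [ 478.7 -348.5   74. ]
grip [ 464.7 -273.2   78. ]
gripfront [ 454.7 -220.4   78. ]
gripback [ 474.7 -323.7   78. ]
hous [ 448.8 -179.2   76. ]
head [ 436.6 -115.5   82. ]
1.750391524059952
1.7460772093366215
head [ 437.07393761 -116.52596756   74.34679252]
cap [ 485.13259799 -380.4037726    71.37331607]
redlabel [ 448.14375074 -179.30194071   76.36070776]
```

```bash
cat > plan.py <<'E'
# usage: plan.py x y z yaw n : how far to go from the measured pose, per row, in tool axes (cm)
import sys
from h import *
s=ctrl.read_state(); p=s["eef_pos"]; yaw=R.from_euler("xyz",s["tool_rot"]).as_matrix(); y0=np.arctan2(yaw[1,0],yaw[0,0])
t=np.array([float(v) for v in sys.argv[1:4]]); y1=float(sys.argv[4]); n=int(sys.argv[5])
sp=-(y1-y0)/n; d=(t-p)/n/10
print("at",p.round(1),"rot",s["tool_rot"].round(4),"t",s["clock"],"F",s["force"].round(1),"w",round(s["width"],1))
y=y0
for i in range(n):
    c,si=np.cos(y),np.sin(y); print("x %.2f y %.2f z %.2f spin %.3f"%(d[0]*c+d[1]*si,d[0]*si-d[1]*c,-d[2],sp)); y-=sp
E
python3 plan.py 462.4 -258.8 180 1.748 10
```

```text
at [ 173.3 -626.5  231.3] rot [3.1416 0.     0.2698] t 2.0 F [-0.3  0.5  0.7] w 85.5
x 3.77 y -2.77 z 0.51 spin -0.148
x 4.13 y -2.19 z 0.51 spin -0.148
x 4.41 y -1.56 z 0.51 spin -0.148
x 4.59 y -0.89 z 0.51 spin -0.148
x 4.67 y -0.20 z 0.51 spin -0.148
x 4.65 y 0.49 z 0.51 spin -0.148
x 4.53 y 1.17 z 0.51 spin -0.148
x 4.31 y 1.82 z 0.51 spin -0.148
x 3.99 y 2.44 z 0.51 spin -0.148
x 3.59 y 3.00 z 0.51 spin -0.148
```

```bash
python3 -m crank '[{"x":3.77,"y":-2.77,"z":0.5,"spin":-0.148},{"x":4.13,"y":-2.19,"z":0.5,"spin":-0.148},{"x":4.41,"y":-1.56,"z":0.5,"spin":-0.148},{"x":4.59,"y":-0.89,"z":0.5,"spin":-0.148},{"x":4.67,"y":-0.2,"z":0.5,"spin":-0.148}]' 100; python3 -m crank '[{"x":4.65,"y":0.49,"z":0.5,"spin":-0.148},{"x":4.53,"y":1.17,"z":0.5,"spin":-0.148},{"x":4.31,"y":1.82,"z":0.5,"spin":-0.148},{"x":3.99,"y":2.44,"z":0.5,"spin":-0.148},{"x":3.59,"y":3.0,"z":0.5,"spin":-0.148}]'; python3 plan.py 462.4 -258.8 180 1.748 3
```

```text
clock: 2.5
eef_pos: [318.7, -441.3, 206.5]
tool_rot: [3.141, 0.0, 1.016]
force: [0.8, -0.3, -0.4]
width: 85.4
clock: 3.0
eef_pos: [463.2, -257.4, 181.5]
tool_rot: [3.141, 0.001, 1.755]
force: [1.2, -0.4, 0.0]
width: 85.6
at [ 463.2 -257.4  181.5] rot [3.1410e+00 7.0000e-04 1.7554e+00] t 3.0 F [ 1.2 -0.4  0. ] w 85.6
x -0.04 y -0.04 z 0.05 spin 0.002
x -0.04 y -0.04 z 0.05 spin 0.002
x -0.04 y -0.04 z 0.05 spin 0.002
```

```bash
python3 -m crank '[{"z":4.0,"x":-0.1,"y":-0.1},{"z":4.0,"spin":0.007},{"z":3.6},{"z":2.0},{}]'; python3 plan.py 462.4 -258.8 45.3 1.748 1
python3 - <<'E'
from h import *
t=vision.get_image("top"); s=vision.get_image("side"); cv2.imwrite("pics/g1.png",np.hstack([crop(t,290,190,400,250,4),crop(s,290,125,350,185,4)]))
E
```

```text
at [ 463.2 -257.4  181.5] rot [3.1410e+00 7.0000e-04 1.7554e+00] t 3.0 F [ 1.2 -0.4  0. ] w 85.6
x -0.13 y -0.11 z 13.62 spin 0.007invalid input at $[0]: expected keys x, y, z, spin
```

View pics/g1.png

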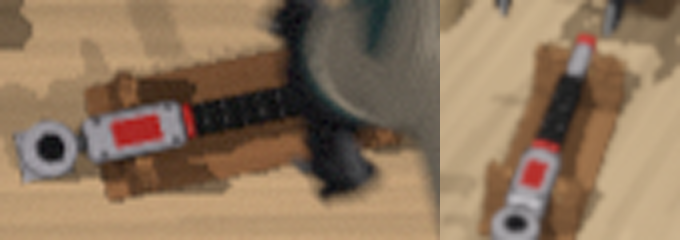

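```bash
python3 -m crank '[{"x":-0.1,"y":-0.1,"z":4.0,"spin":0},{"x":0,"y":0,"z":4.0,"spin":0.007},{"x":0,"y":0,"z":3.6,"spin":0},{"x":0,"y":0,"z":2.0,"spin":0},{"x":0,"y":0,"z":0,"spin":0}]'; python3 plan.py 462.4 -258.8 45.3 1.748 1
```

```text
clock: 3.6
eef_pos: [459.2, -259.4, 42.9]
tool_rot: [-3.137, -0.003, 1.742]
force: [-0.8, -0.1, 0.0]
width: 85.4
at [ 459.2 -259.4   42.9] rot [-3.1369e+00 -2.8000e-03  1.7421e+00] t 3.6 F [-0.8 -0.1  0. ] w 85.4
x 0.00 y 0.32 z -0.24 spin -0.006
```

```bash
python3 -m crank '[{"x":0,"y":0.3,"z":-0.2,"spin":-0.006},{"x":0,"y":0,"z":0,"spin":0}]'; python3 plan.py 462.4 -258.8 45.3 1.748 1;python3 - <<'E'
from h import *
t=vision.get_image("top"); s=vision.get_image("side"); cv2.imwrite("pics/g2.png",np.hstack([crop(t,290,190,400,250,4),crop(s,290,125,350,185,4)]))
E
```

```text
clock: 3.8
eef_pos: [466.1, -259.9, 49.0]
tool_rot: [3.138, 0.002, 1.749]
force: [-0.3, 0.2, 0.4]
width: 85.4
at [ 466.1 -259.9   49. ] rot [3.1383e+00 1.9000e-03 1.7488e+00] t 3.8 F [-0.3  0.2  0.4] w 85.4
x 0.17 y -0.35 z 0.37 spin 0.001
```

View pics/g2.png

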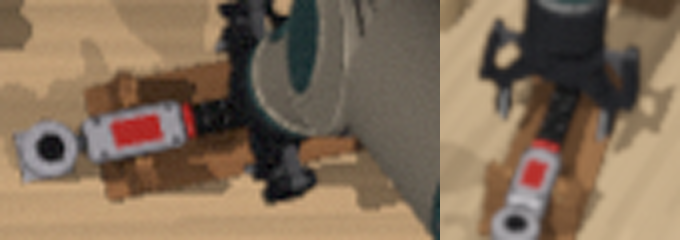

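```bash
for i in 1 2 3; do python3 -m crank '[{"x":0,"y":0,"z":0,"spin":0},{"x":0,"y":0,"z":0,"spin":0}]' | grep -E "eef|rot"; done
```

```text
eef_pos: [464.5, -259.6, 48.0]
tool_rot: [3.141, 0.001, 1.748]
eef_pos: [464.3, -259.4, 47.4]
tool_rot: [3.142, 0.0, 1.749]
eef_pos: [464.2, -259.3, 47.3]
tool_rot: [-3.142, -0.0, 1.749]
```

```bash
python3 -m crank '[{"x":0.05,"y":-0.17,"z":0.2,"spin":0},{"x":0,"y":0,"z":0,"spin":0},{"x":0,"y":0,"z":0,"spin":0},{"x":0,"y":0,"z":0,"spin":0}]'; python3 -m crank '[{"x":0,"y":0,"z":0,"spin":0},{"x":0,"y":0,"z":0,"spin":0},{"x":0,"y":0,"z":0,"spin":0},{"x":0,"y":0,"z":0,"spin":0},{"x":0,"y":0,"z":0,"spin":0}]' 0; python3 -m crank '[{"x":0,"y":0,"z":0,"spin":0},{"x":0,"y":0,"z":0,"spin":0},{"x":0,"y":0,"z":0,"spin":0}]'
```

```text
clock: 4.9
eef_pos: [462.5, -259.1, 45.3]
tool_rot: [3.142, 0.0, 1.749]
force: [-0.8, -0.5, 0.2]
width: 85.6
clock: 5.4
eef_pos: [462.9, -259.1, 45.6]
tool_rot: [3.141, 0.0, 1.749]
force: [0.2, 0.2, 2.5]
width: 23.2
clock: 5.7
eef_pos: [462.9, -259.1, 45.6]
tool_rot: [3.141, 0.0, 1.749]
force: [1.1, 0.9, 3.4]
width: 23.6
```

```bash
python3 -m crank '[{"x":0,"y":0,"z":-0.5,"spin":0},{"x":0,"y":0,"z":-1,"spin":0},{"x":0,"y":0,"z":-1.5,"spin":0},{"x":0,"y":0,"z":-2,"spin":0},{"x":0,"y":0,"z":-3,"spin":0}]'; python3 -m crank '[{"x":0,"y":0,"z":-3,"spin":0},{"x":0,"y":0,"z":-2,"spin":0},{"x":0,"y":0,"z":-1,"spin":0},{"x":0,"y":0,"z":-0.5,"spin":0},{"x":0,"y":0,"z":0,"spin":0}]';python3 -m crank '[{"x":0,"y":0,"z":0,"spin":0},{"x":0,"y":0,"z":0,"spin":0}]'
python3 - <<'E'
from h import *
t=vision.get_image("top"); s=vision.get_image("side"); cv2.imwrite("pics/topL.png",t);cv2.imwrite("pics/sideL.png",s);cv2.imwrite("pics/g3.png",np.hstack([crop(t,280,180,390,270,4),crop(s,270,125,350,215,4)]))
E
```

```text
clock: 6.2
eef_pos: [460.8, -258.6, 125.1]
tool_rot: [-3.138, -0.002, 1.749]
force: [0.3, -1.5, -3.7]
width: 23.2
clock: 6.7
eef_pos: [462.1, -259.1, 190.2]
tool_rot: [-3.141, -0.0, 1.749]
force: [0.2, 0.8, -4.9]
width: 23.3
clock: 6.9
eef_pos: [461.8, -258.8, 189.2]
tool_rot: [-3.14, -0.001, 1.749]
force: [-0.4, 0.2, -4.5]
width: 23.2
```

View pics/g3.png

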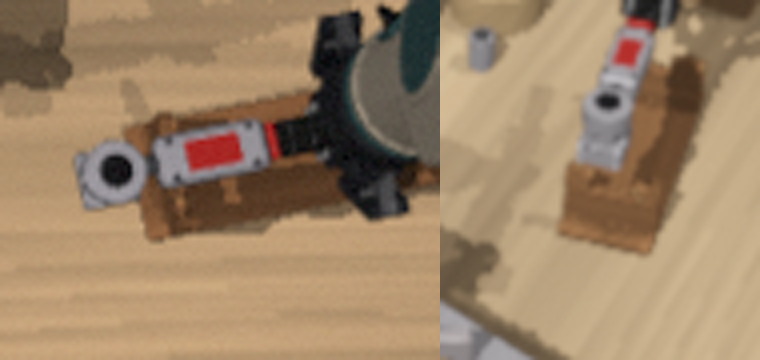

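Run:
```python
from h import *
a=tri(np.array([311.6,149.9]),np.array([309.1,222.4])); print("head dot",a)
p=ctrl.read_state()["eef_pos"]; y=1.749; u=np.array([np.cos(y),np.sin(y)]); v=np.array([np.sin(y),-np.cos(y)])
d=a[:2]-p[:2]; print("ahead",d@u,"lat",d@v, "z rel",a[2]-p[2]-18.7)
# label: red label centre at top
b=tri(np.array([(629-440)/4+270-.4,53/4+125-.4]),np.array([213/4+280-.4,150/4+180-.4])); d=b[:2]-p[:2]; print("label",b,d@u,d@v)
# bolt triangulated with the fitted pixels
```

```text
head dot [ 435.42984046 -116.19048475  219.00480126]
ahead 145.1258414359815 lat -0.9240958400662734 z rel 10.827028539883361
label [ 447.16675727 -179.10324745  219.42951515] 81.12887493622367 -0.5250892814251163
```

```bash
python3 plan.py 571 -38.6 189.2 1.90 7
```

```text
at [ 462.1 -258.9  189.5] rot [-3.1403e+00 -1.1000e-03  1.7489e+00] t 7.0 F [-0.6  0.5 -4.5] w 23.1
x 2.82 y 2.09 z 0.00 spin -0.022
x 2.78 y 2.15 z 0.00 spin -0.022
x 2.73 y 2.21 z 0.00 spin -0.022
x 2.68 y 2.27 z 0.00 spin -0.022
x 2.63 y 2.32 z 0.00 spin -0.022
x 2.58 y 2.38 z 0.00 spin -0.022
x 2.53 y 2.44 z 0.00 spin -0.022
```

```bash
python3 -m crank '[{"x":1.5,"y":1.1,"z":0,"spin":-0.022},{"x":2.8,"y":2.15,"z":0,"spin":-0.022},{"x":3.3,"y":2.6,"z":0,"spin":-0.022},{"x":3.3,"y":2.75,"z":0,"spin":-0.022},{"x":3.2,"y":2.8,"z":0,"spin":-0.022}]'; python3 -m crank '[{"x":2.6,"y":2.4,"z":0,"spin":-0.022},{"x":1.5,"y":1.4,"z":0,"spin":-0.02},{"x":0.5,"y":0.5,"z":0,"spin":0},{"x":0,"y":0,"z":0,"spin":0},{"x":0,"y":0,"z":0,"spin":0}]';python3 -m crank '[{"x":0,"y":0,"z":0,"spin":0},{"x":0,"y":0,"z":0,"spin":0}]'; python3 plan.py 571 -38.6 189.2 1.90 1;python3 - <<'E'
from h import *
t=vision.get_image("top"); s=vision.get_image("side"); cv2.imwrite("pics/topM.png",t);cv2.imwrite("pics/sideM.png",s);cv2.imwrite("pics/g4.png",np.hstack([crop(t,190,160,270,230,5),crop(s,220,150,290,220,5)]))
E
```

```text
clock: 7.5
eef_pos: [542.0, -94.4, 189.9]
tool_rot: [-3.141, -0.0, 1.859]
force: [0.4, -0.8, -5.2]
width: 23.1
clock: 8.0
eef_pos: [568.2, -41.3, 189.8]
tool_rot: [-3.139, 0.001, 1.899]
force: [-0.7, -0.2, -4.6]
width: 23.5
clock: 8.2
eef_pos: [568.6, -40.9, 190.3]
tool_rot: [-3.141, 0.001, 1.898]
force: [-0.4, -0.8, -5.0]
width: 23.3
at [568.6 -40.9 190.3] rot [-3.1409e+00  6.0000e-04  1.8983e+00] t 8.2 F [-0.4 -0.8 -5. ] w 23.3
x 0.15 y 0.30 z 0.11 spin -0.002
```

View pics/g4.png

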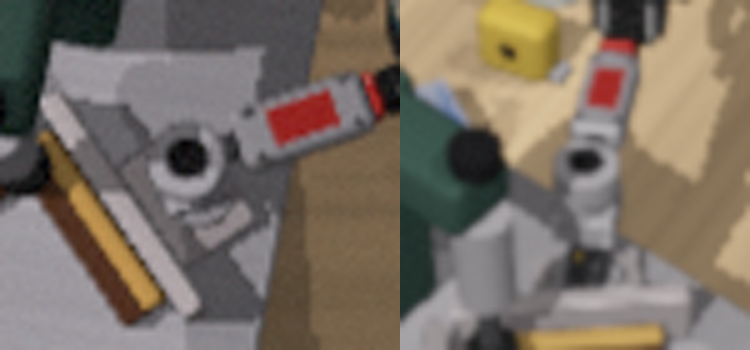

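```bash
cat > dot.py <<'E'
import sys
from h import *
def dot(img,x,y,r=7,th=75):
    x,y=int(x),int(y); w=np.clip(th+20-img[y-r:y+r+1,x-r:x+r+1].max(2).astype(float),0,40)
    n,l,st,ce=cv2.connectedComponentsWithStats((w>0).astype(np.uint8)); k=l[r,r]
    w=w*(l==k); Y,X=np.mgrid[y-r:y+r+1,x-r:x+r+1]; return np.array([(w*X).sum(),(w*Y).sum()])/w.sum(),st[k]
E
python3 - <<'E'
from dot import *
for tag,ts,ss,p,y in (("L",(309,222),(311,150),(462,-258.9,189.4),1.749),("M",(227,191),(256,182),(568.6,-40.9,190.2),1.8985)):
    a,sa=dot(cv2.imread(f"pics/top{tag}.png"),*ts); b,sb=dot(cv2.imread(f"pics/side{tag}.png"),*ss)
    print(a,sa,b,sb); q=tri(b,a); u=np.array([np.cos(y),np.sin(y)]); v=np.array([np.sin(y),-np.cos(y)]); d=q[:2]-p[:2]
    print(q,"res",proj("top",q)-a,proj("side",q)-b,"ahead",d@u,"lat",d@v,"z",q[2]-p[2])
E
```

```text
[308.73208556 222.17967914] [ 3  4  8  8 53] [311.60363636 149.95090909] [ 5  5  6  4 18]
[ 435.64415017 -115.29380415  219.5052262 ] res [[0.08328323 0.22373341]] [[-0.29870125 -0.04496963]] ahead 146.0038953237017 lat -0.4825519855516557 z 30.105226197290136
[226.84152216 190.88246628] [ 3  3  9  9 61] [256.32664437 181.67781494] [ 4  5  7  5 29]
[522.2248107   97.464993   219.74283675] res [[0.03244045 0.08345741]] [[-0.10173845 -0.02305683]] ahead 145.928526369182 lat 0.6282209513808817 z 29.542836749316763
```

```bash
python3 -m crank '[{"x":0.07,"y":0.19,"z":0.5,"spin":0},{"x":0,"y":0,"z":1,"spin":0},{"x":0,"y":0,"z":0.7,"spin":0},{"x":0,"y":0,"z":0.3,"spin":0},{"x":0,"y":0,"z":0,"spin":0}]'; python3 -m crank '[{"x":0,"y":0,"z":0,"spin":0},{"x":0,"y":0,"z":0,"spin":0},{"x":0,"y":0,"z":0,"spin":0},{"x":0,"y":0,"z":0,"spin":0}]';python3 - <<'E'
from dot import *
s0=ctrl.read_state(); p=s0["eef_pos"]; print(p,s0["tool_rot"],s0["force"],s0["torque"])
t=vision.get_image("top"); s=vision.get_image("side"); cv2.imwrite("pics/topN.png",t);cv2.imwrite("pics/sideN.png",s);cv2.imwrite("pics/g5.png",np.hstack([crop(t,200,170,250,220,7),crop(s,235,165,285,215,7)]))
g=np.array([p[0]+146*np.cos(1.9),p[1]+146*np.sin(1.9),p[2]+29.8])
a,sa=dot(t,*proj("top",g)[0].round()); b,sb=dot(s,*proj("side",g)[0].round()); print(a,sa,b,sb,tri(b,a))
E
```

```text
clock: 8.8
eef_pos: [570.1, -37.9, 164.4]
tool_rot: [-3.14, -0.001, 1.901]
force: [0.6, -0.9, -3.8]
width: 22.8
clock: 9.2
eef_pos: [570.8, -38.0, 165.6]
tool_rot: [3.141, 0.0, 1.901]
force: [-0.1, 0.0, -4.4]
width: 23.3
[570.8148837  -37.96465972 165.58695261] [3.14112798e+00 2.06254945e-04 1.90070451e+00] [-0.06800113  0.02447236 -4.37411274] [-0.00777059 -0.0593117   0.01934587]
[226.96261682 191.52476636] [ 4  1 11 10 72] [256.04344262 186.32786885] [ 4  1  8  8 48] [523.80151829  98.2172073  198.97650031]
```

View pics/g5.png

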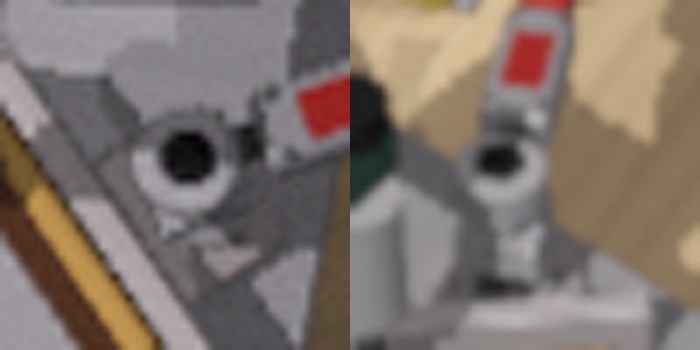

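Run:
```python
from h import *
s0=ctrl.read_state(); print(s0["eef_pos"],s0["tool_rot"])
for P in ((523.8,98.8,195.2),(524.1,100.2,195.2)): print(proj("top",P),proj("side",P))
for c in("top","side"):
    i=cv2.imread(f"pics/{c}N.png").max(2); x,y=(227,191) if c=="top" else (256,187)
    print(i[y-7:y+8,x-8:x+9])
```

```text
[570.76926687 -37.97433081 165.51784573] [3.14124054e+00 1.91305493e-04 1.90075655e+00]
[[226.89311976 191.937792  ]] [[255.77051096 187.23386682]]
[[226.37218295 191.83645857]] [[255.46191429 187.4881225 ]]
[[136 140 138 141 139 139 138 135 135 127 137 140 138 139 143 139 109]
 [107 137 141 138 133 122 124 118 120 102 114 120 118 132 137 137 106]
 [ 78 129 131 124 114  99  95 102 102  96  98  94  78 125 138 139 110]
 [ 80 112 105  99 102 104 104 103 102 103 103  99  88 110 118 113  87]
 [ 81  78  94 103 105  86  80  80  79  82 100 101  90  85  67  45  29]
 [ 81  93  98 102  93  57  25  15  14  28  74  96 103  84  66  46  31]
 [ 86 101 102  95  64  28  21  15  12  15  23  80  99  86  76  43  36]
 [124 128 131  98  42  18  17  19  16   8  15  53  93  86  79  49  34]
 [163 166 162 107  52  19  18  23  20  18  12  42  95  86  81  55  35]
 [155 166 164 124  58  19  23  25  28  20  23  54 121 113  97  63  63]
 [146 163 162 148  92  39  33  29  27  28  30  83 148 144 115  78  79]
 [130 165 167 166 137  88  37  25  29  43 101 131 155 143 104  78  75]
 [104 158 165 166 163 140 116 113 115 11
[... 539 characters left out ...]
143 135 125 107  90  84  74  68  79 119 132 120 111 118 127]
 [135 141 135 122 108  79  49  35  31  33  60 121 150 149 132 128 129]
 [108 122 121 115  97  62  27  19  21  28  41  92 148 164 148 133 130]
 [ 93 100 110 114  96  58  24  24  22  28  43  85 148 167 153 136 131]
 [ 91  90 105 114 104  80  56  45  42  49  85 129 160 167 150 134 132]
 [ 90  88  98 111 118 129 122 112 100 109 137 160 170 164 139 128 131]
 [ 90  87  90 104 135 158 160 156 151 153 163 168 165 149 119 122 131]
 [ 91  86  83  92 127 156 168 171 170 169 167 158 146 125 104 111 126]
 [ 94  87  84  83  95 125 152 159 160 159 153 140 125 112  99 105 122]
 [110  96  87  84  86  95 115 136 142 140 135 128 120 108  96 102 121]]
```

```bash
python3 -m crank '[{"x":-0.07,"y":-0.03,"z":0.3,"spin":0},{"x":0,"y":0,"z":0.4,"spin":0},{"x":0,"y":0,"z":0.2,"spin":0},{"x":0,"y":0,"z":0.1,"spin":0},{"x":0,"y":0,"z":0,"spin":0}]'; for i in 1 2 3; do python3 -m crank '[{"x":0,"y":0,"z":0.1,"spin":0},{"x":0,"y":0,"z":0.1,"spin":0}]'; done; python3 -c "
from cell import ctrl
print(ctrl.read_state()['torque'])"
```

```text
clock: 9.8
eef_pos: [570.5, -38.7, 155.1]
tool_rot: [-3.141, -0.0, 1.901]
force: [-0.5, -0.2, -4.6]
width: 23.1
clock: 10.0
eef_pos: [570.8, -38.7, 153.4]
tool_rot: [3.141, 0.0, 1.901]
force: [-0.3, -0.0, -4.0]
width: 23.3
clock: 10.2
eef_pos: [570.7, -38.8, 151.3]
tool_rot: [3.141, 0.0, 1.901]
force: [0.9, 0.3, -4.0]
width: 23.4
clock: 10.4
eef_pos: [570.7, -38.8, 149.3]
tool_rot: [3.141, 0.0, 1.901]
force: [-0.8, -1.0, -4.6]
width: 23.5
[-0.04850616 -0.01382909  0.02654646]
```

```bash
for i in 1 2 3; do python3 -m crank '[{"x":0,"y":0,"z":0.1,"spin":0},{"x":0,"y":0,"z":0.1,"spin":0}]'|grep -v width; done; python3 -c "
from cell import ctrl
print(ctrl.read_state()['torque'])"
```

```text
clock: 10.6
eef_pos: [570.7, -38.8, 147.3]
tool_rot: [3.141, 0.0, 1.901]
force: [0.3, -0.8, -4.1]
clock: 10.8
eef_pos: [570.7, -38.8, 145.3]
tool_rot: [3.142, 0.0, 1.901]
force: [-0.2, -0.4, -3.9]
clock: 11.0
eef_pos: [570.7, -38.8, 143.3]
tool_rot: [3.141, 0.0, 1.901]
force: [0.3, -1.2, -4.1]
[-0.09680402 -0.06238939  0.0191725 ]
```

```bash
for i in 1 2 3 4; do python3 -m crank '[{"x":0,"y":0,"z":0.05,"spin":0},{"x":0,"y":0,"z":0.05,"spin":0}]'|grep -vE "width|rot"; done; python3 -c "
from cell import ctrl
print(ctrl.read_state()['torque'])"
```

```text
clock: 11.2
eef_pos: [570.6, -38.8, 142.3]
force: [0.2, 0.1, -4.9]
clock: 11.4
eef_pos: [570.7, -38.8, 141.3]
force: [0.5, -0.5, -4.2]
clock: 11.6
eef_pos: [570.7, -38.8, 140.4]
force: [-0.0, -1.5, -3.2]
clock: 11.8
eef_pos: [570.9, -39.0, 139.7]
force: [0.1, -2.8, 1.0]
[-0.0447877   0.19392033  0.11790963]
```

```bash
python3 -m crank '[{"x":0,"y":0,"z":-0.04,"spin":0},{"x":0,"y":0,"z":0,"spin":0}]';python3 - <<'E'
from h import *
s0=ctrl.read_state(); p=s0["eef_pos"]; print(p,s0["force"],s0["torque"])
t=vision.get_image("top"); s=vision.get_image("side"); cv2.imwrite("pics/g6.png",np.hstack([crop(t,200,170,250,220,7),crop(s,235,165,285,215,7)]))
E
```

```text
clock: 12.0
eef_pos: [570.8, -38.9, 140.0]
tool_rot: [3.141, 0.0, 1.901]
force: [0.8, -1.9, -0.7]
width: 23.0
[570.801843   -38.91573983 139.97429863] [ 0.77647913 -1.94539301 -0.67792695] [-0.11524984  0.07303514  0.04277036]
```

View pics/g6.png

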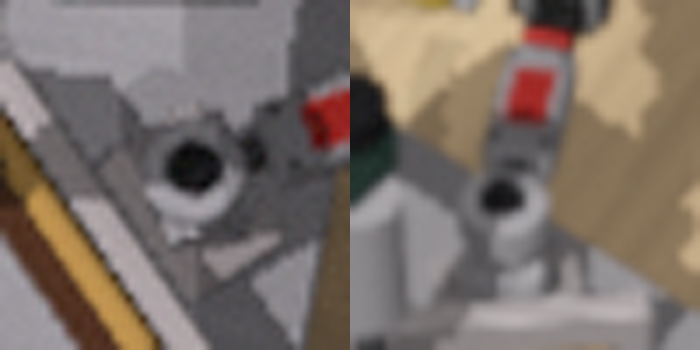

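```bash
cat > f.py <<'E'
from h import *
s=ctrl.read_state(); M=R.from_euler("xyz",s["tool_rot"]).as_matrix(); F=M.T@s["force"]; T=M.T@s["torque"]; p=s["eef_pos"]
y=np.arctan2(M[1,0],M[0,0]); h=p[:2]+145.5*np.array([np.cos(y),np.sin(y)])
print("t %.1f yaw %.3f F"%(s["clock"],y),F.round(1),"T",T.round(2),"z %.1f w %.1f head"%(p[2],s["width"]),h.round(1),"about bolt %.2f"%(T[2]+.1455*-F[1]))
E
python3 f.py; python3 -m crank '[{"x":0.003,"y":-0.29,"z":0,"spin":0.02},{"x":0.012,"y":-0.58,"z":0,"spin":0.04}]' >/dev/null; python3 f.py;  python3 -m crank '[{"x":0.012,"y":-0.58,"z":0,"spin":0.04}]' >/dev/null; python3 f.py
```

```text
t 12.1 yaw 1.901 F [-1.7 -0.3  0.2] T [ 0.08 -0.11 -0.11] z 139.9 w 23.3 head [523.7  98.7] about bolt -0.07
t 12.3 yaw 1.838 F [-5.1 -0.  -1.3] T [ 0.04 -0.48 -0.17] z 139.9 w 23.1 head [524.3  98.4] about bolt -0.17
t 12.4 yaw 1.797 F [-5.7 -0.1 -1.5] T [ 0.07 -0.67 -0.28] z 139.9 w 23.5 head [524.   97.9] about bolt -0.26
```

```bash
python3 -m crank '[{"x":-0.06,"y":-0.58,"z":0,"spin":0.04}]' >/dev/null; python3 f.py; python3 -m crank '[{"x":-0.0,"y":-0.58,"z":0,"spin":0.04}]' >/dev/null; python3 f.py
```

```text
t 12.5 yaw 1.758 F [-3.3  0.5 -0.7] T [-0.09 -0.27 -0.51] z 140.0 w 23.0 head [524.   97.6] about bolt -0.58
t 12.6 yaw 1.718 F [-4.3  0.6  0. ] T [-0.02 -0.45 -0.46] z 139.9 w 23.3 head [523.9  97.6] about bolt -0.55
```

```bash
for i in 1; do python3 -m crank '[{"x":-0.03,"y":-0.58,"z":0,"spin":0.04}]' >/dev/null; python3 f.py; done; python3 -m crank '[{"x":0.0,"y":-0.44,"z":0,"spin":0.03}]' >/dev/null; python3 f.py
```

```text
t 12.7 yaw 1.678 F [-3.9  1.   0.1] T [-0.03 -0.13 -0.5 ] z 139.9 w 23.2 head [523.8  97.5] about bolt -0.65
t 12.8 yaw 1.648 F [-3.4  1.1 -0.5] T [-0.08 -0.36 -0.5 ] z 139.9 w 23.2 head [523.7  97.5] about bolt -0.66
```

```bash
python3 -m crank '[{"x":-0.01,"y":-0.44,"z":0,"spin":0.03}]' >/dev/null; python3 f.py; python3 -m crank '[{"x":0.0,"y":-0.44,"z":0,"spin":0.03}]' >/dev/null; python3 f.py
```

```text
t 12.9 yaw 1.619 F [-4.3 -0.   0.4] T [-0.07 -0.31 -0.47] z 139.8 w 23.2 head [523.7  97.4] about bolt -0.47
t 13.0 yaw 1.589 F [-3.9  0.5 -1.3] T [-0.28 -0.32 -0.66] z 139.8 w 23.1 head [523.8  97.4] about bolt -0.73
```

```bash
python3 -m crank '[{"x":-0.0,"y":-0.36,"z":0,"spin":0.025}]' >/dev/null; python3 f.py; python3 -m crank '[{"x":0.0,"y":-0.36,"z":0,"spin":0.025}]' >/dev/null; python3 f.py
```

```text
t 13.1 yaw 1.565 F [-4.   1.3  0.1] T [-0.32 -0.43 -0.9 ] z 139.9 w 22.8 head [524.1  97.4] about bolt -1.09
t 13.2 yaw 1.540 F [-4.3  1.  -0.3] T [-0.25 -0.45 -0.85] z 139.8 w 22.9 head [524.   97.4] about bolt -1.00
```

```bash
python3 -m crank '[{"x":-0.0,"y":-0.22,"z":0,"spin":0.015}]' >/dev/null; python3 f.py
```

```text
t 13.3 yaw 1.525 F [-3.8  2.2 -0.6] T [-0.38 -0.46 -0.91] z 139.8 w 23.3 head [523.9  97.4] about bolt -1.24
```

```bash
python3 -m crank '[{"x":-0.0,"y":-0.22,"z":0,"spin":0.015}]' >/dev/null; python3 f.py
```

```text
t 13.4 yaw 1.510 F [-5.1  2.6 -0.5] T [-0.45 -0.48 -1.  ] z 139.8 w 23.4 head [524.   97.3] about bolt -1.38
```

```bash
python3 -m crank '[{"x":-0.0,"y":-0.22,"z":0,"spin":0.015}]' >/dev/null; python3 f.py
```

```text
t 13.5 yaw 1.495 F [-4.3  2.3 -0. ] T [-0.43 -0.45 -0.97] z 139.8 w 22.8 head [524.   97.3] about bolt -1.31
```

```bash
python3 -m crank '[{"x":-0.0,"y":-0.22,"z":0,"spin":0.015}]' >/dev/null; python3 f.py
```

```text
t 13.6 yaw 1.480 F [-4.3  1.6  0.1] T [-0.54 -0.47 -0.99] z 139.8 w 23.4 head [524.   97.3] about bolt -1.22
```

```bash
python3 -m crank '[{"x":-0.0,"y":-0.22,"z":0,"spin":0.015}]' >/dev/null; python3 f.py
```

```text
t 13.7 yaw 1.465 F [-4.5  1.9  0.3] T [-0.57 -0.53 -1.1 ] z 139.8 w 23.3 head [524.   97.2] about bolt -1.38
```

```bash
python3 -m crank '[{"x":-0.0,"y":-0.22,"z":0,"spin":0.015}]' >/dev/null; python3 f.py
```

```text
t 13.8 yaw 1.450 F [-4.3  1.8 -0.2] T [-0.59 -0.48 -1.06] z 139.8 w 23.4 head [524.   97.2] about bolt -1.33
```

Run:
```python
from h import *
t=vision.get_image("top"); s=vision.get_image("side"); cv2.imwrite("pics/topT.png",t); cv2.imwrite("pics/g7.png",np.hstack([crop(t,205,165,285,225,6),crop(s,240,165,290,225,6)]))
```

```text
(no output)
```

View pics/g7.png

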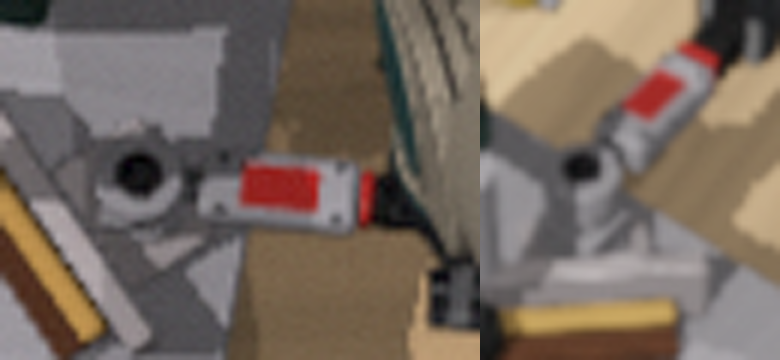

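```bash
python3 -m crank '[{"x":-0.03,"y":-0.27,"z":0,"spin":0.015}]' >/dev/null; python3 f.py
```

```text
t 14.0 yaw 1.436 F [-3.2  3.4  0.7] T [-0.76 -0.3  -1.01] z 139.8 w 23.0 head [523.9  97.2] about bolt -1.50
```

```bash
python3 -m crank '[{"x":-0.02,"y":-0.27,"z":0,"spin":0.015}]' >/dev/null; python3 f.py
```

```text
t 14.1 yaw 1.420 F [-2.8  4.5  0.5] T [-0.78 -0.2  -0.8 ] z 139.9 w 23.5 head [523.5  97.2] about bolt -1.46
```

```bash
python3 -m crank '[{"x":0,"y":-0.24,"z":0,"spin":0.015}]' >/dev/null; python3 f.py
```

```text
t 14.2 yaw 1.403 F [-2.6  4.3  0.4] T [-1.19 -0.09 -0.5 ] z 139.8 w 23.0 head [522.9  97.3] about bolt -1.13
```

```bash
python3 -m crank '[{"x":0,"y":-0.22,"z":0,"spin":0.015}]' >/dev/null; python3 f.py
python3 - <<'E'
from h import *
t=vision.get_image("top"); s=vision.get_image("side"); cv2.imwrite("pics/topU.png",t); cv2.imwrite("pics/g8.png",np.hstack([crop(t,205,165,285,225,6),crop(s,240,165,290,225,6)]))
E
python3 f.py
```

```text
t 14.3 yaw 1.389 F [-2.6  3.8  0.5] T [-0.82 -0.08 -0.7 ] z 139.9 w 23.2 head [523.2  97.2] about bolt -1.25
t 14.4 yaw 1.389 F [-1.4  3.   1.1] T [-0.75  0.1  -0.31] z 139.8 w 23.2 head [522.6  97.3] about bolt -0.75
```

View pics/g8.png

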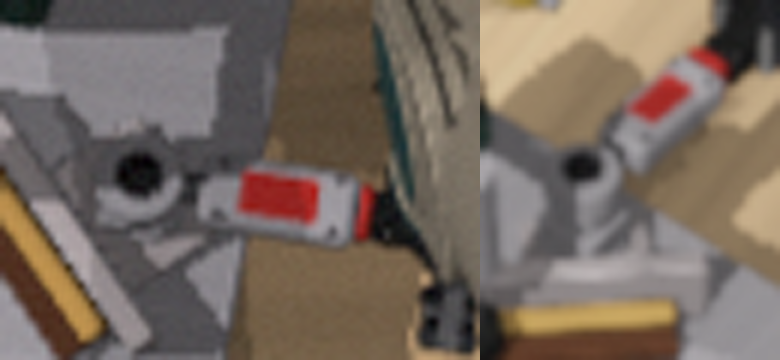

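```bash
for i in 1 2; do python3 -m crank '[{"x":0,"y":0,"z":0,"spin":0}]' >/dev/null; python3 f.py; done
```

```text
t 14.5 yaw 1.390 F [-1.3  3.   1.6] T [-0.69  0.17 -0.25] z 139.8 w 23.1 head [522.6  97.3] about bolt -0.68
t 14.6 yaw 1.390 F [-1.3  2.9  1.2] T [-0.73  0.3  -0.21] z 139.7 w 23.0 head [522.5  97.3] about bolt -0.62
```

```bash
python3 -m crank '[{"x":0.0,"y":0.29,"z":0,"spin":-0.02}]' >/dev/null; python3 f.py;python3 -m crank '[{"x":0.0,"y":0.36,"z":0,"spin":-0.025}]' >/dev/null; python3 f.py; python3 -m crank '[{"x":0.0,"y":0.36,"z":0,"spin":-0.025}]' >/dev/null; python3 f.py
```

```text
t 14.7 yaw 1.410 F [-0.6  2.8  1.1] T [-0.47  0.44  0.11] z 139.7 w 23.7 head [522.2  97.3] about bolt -0.29
t 14.8 yaw 1.437 F [-0.2  1.2  1.5] T [-0.35  0.44 -0.04] z 139.7 w 23.1 head [522.4  97.3] about bolt -0.21
t 14.9 yaw 1.463 F [0.2 3.9 1.4] T [-0.76  0.57 -0.14] z 139.7 w 23.4 head [522.6  97.2] about bolt -0.72
```

```bash
python3 -m crank '[{"x":0.0,"y":0.1,"z":0,"spin":0}]' >/dev/null; python3 f.py;python3 -m crank '[{"x":0.0,"y":0.05,"z":0,"spin":0.0}]' >/dev/null; python3 f.py; python3 -m crank '[{"x":0.0,"y":0.0,"z":-0.05,"spin":0}]' >/dev/null; python3 f.py
```

```text
t 15.0 yaw 1.463 F [0.4 1.1 0.1] T [-0.42  0.64 -0.47] z 139.6 w 23.1 head [523.1  97.1] about bolt -0.63
t 15.1 yaw 1.462 F [ 0.3  1.1 -0.1] T [-0.31  0.75 -0.5 ] z 139.5 w 22.9 head [523.2  97.1] about bolt -0.66
t 15.2 yaw 1.462 F [2.3 1.9 2.6] T [-0.42  0.71 -0.46] z 140.0 w 23.2 head [523.1  97.2] about bolt -0.73
```

```bash
for i in 1 2; do python3 -m crank '[{"x":0.0,"y":0.29,"z":0,"spin":-0.02}]' >/dev/null; python3 f.py; done
```

```text
t 15.3 yaw 1.481 F [2.2 0.  2.2] T [-0.09  0.9   0.03] z 140.0 w 22.9 head [522.7  97.2] about bolt 0.03
t 15.4 yaw 1.502 F [ 3.4 -0.   1.9] T [0.   0.98 0.04] z 139.9 w 23.2 head [522.7  97.2] about bolt 0.04
```

```bash
python3 -m crank '[{"x":0.08,"y":0.0,"z":0,"spin":0}]' >/dev/null; python3 f.py; python3 -m crank '[{"x":0.0,"y":0,"z":-0.15,"spin":0},{"x":0.0,"y":0,"z":-0.2,"spin":0}]' >/dev/null; python3 f.py
```

```text
t 15.5 yaw 1.501 F [-0.1 -0.9  1.2] T [ 0.07  0.5  -0.18] z 139.9 w 23.1 head [523.   97.2] about bolt -0.05
t 15.7 yaw 1.501 F [ 5.1 -0.2 10.6] T [-0.22  0.46 -0.01] z 143.0 w 23.3 head [522.8  97.9] about bolt 0.01
```

```bash
python3 -m crank '[{"x":0.03,"y":0.03,"z":-0.1,"spin":0}]' >/dev/null; python3 f.py; python3 -m crank '[{"x":0.03,"y":0,"z":-0.2,"spin":0}]' >/dev/null; python3 f.py;  python3 -m crank '[{"x":0,"y":0,"z":-0.3,"spin":0}]' >/dev/null; python3 f.py
```

```text
t 15.8 yaw 1.501 F [ 4.6  0.5 10.6] T [ 0.01  0.3  -0.06] z 144.2 w 23.3 head [523.1  98.1] about bolt -0.14
t 15.9 yaw 1.501 F [ 6.  -0.2 10.3] T [-0.07  0.57 -0.05] z 146.2 w 23.2 head [523.2  98.6] about bolt -0.02
t 16.0 yaw 1.502 F [ 7.2  0.1 11.9] T [-0.12  1.   -0.01] z 149.2 w 23.1 head [523.2  99.3] about bolt -0.02
```

```bash
python3 -m crank '[{"x":0.06,"y":0,"z":-0.3,"spin":0}]' >/dev/null; python3 f.py; python3 -m crank '[{"x":0.0,"y":0,"z":-0.3,"spin":0}]' >/dev/null; python3 f.py;  python3 -m crank '[{"x":0,"y":0,"z":-0.3,"spin":0}]' >/dev/null; python3 f.py
```

```text
t 16.1 yaw 1.502 F [ 9.   1.5 10.2] T [-0.09  0.93 -0.09] z 152.3 w 22.7 head [523.4 100.2] about bolt -0.30
t 16.2 yaw 1.503 F [11.4  0.8 13.5] T [-0.23  1.44 -0.04] z 155.2 w 23.2 head [523.4 101. ] about bolt -0.16
t 16.3 yaw 1.503 F [12.4  1.9 14.7] T [-0.29  1.82 -0.06] z 158.2 w 23.0 head [523.4 101.9] about bolt -0.33
```

```bash
python3 -m crank '[{"x":0,"y":0,"z":-0.5,"spin":0},{"x":0,"y":0,"z":-0.8,"spin":0},{"x":0,"y":0,"z":-0.6,"spin":0}]' >/dev/null; python3 f.py
python3 - <<'E'
from h import *
t=vision.get_image("top"); s=vision.get_image("side"); cv2.imwrite("pics/topV.png",t); cv2.imwrite("pics/sideV.png",s);cv2.imwrite("pics/g9.png",np.hstack([crop(t,205,160,285,220,6),crop(s,235,155,285,215,6)]))
E
python3 f.py
```

```text
t 16.6 yaw 1.506 F [25.6  1.8 24.2] T [-0.53  4.72  0.18] z 176.7 w 23.2 head [523.3 107.8] about bolt -0.08
t 16.7 yaw 1.507 F [22.1  1.1 18.5] T [-0.43  4.18 -0.02] z 177.1 w 23.0 head [523.5 107.8] about bolt -0.17
```

View pics/g9.png

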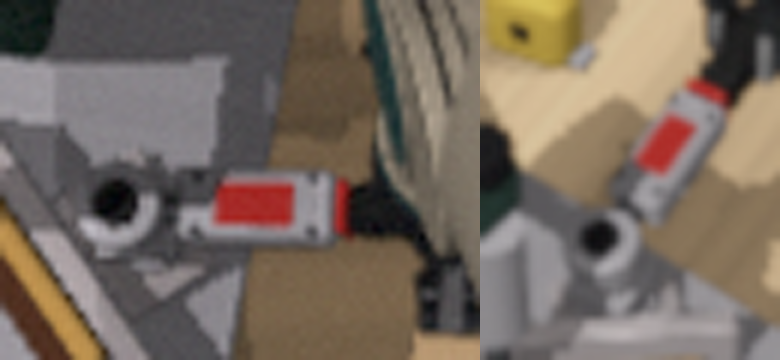

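Run:
```python
from h import *
s=ctrl.read_state(); print({k:np.round(s[k],3) for k in("clock","eef_pos","tool_rot","force","torque","qpos","tau")})
M=R.from_euler("xyz",s["tool_rot"]).as_matrix(); print(M.round(3))
```

```text
{'clock': np.float64(16.7), 'eef_pos': array([514.242, -37.357, 177.113]), 'tool_rot': array([-3.142, -0.011,  1.507]), 'force': array([  2.5  ,  22.224, -18.217]), 'torque': array([ 4.144, -0.699,  0.011]), 'qpos': array([ 0.228,  0.525, -0.295,  1.941,  0.21 ,  0.704, -0.253]), 'tau': array([ 1.1431e+01, -5.5466e+01,  7.8030e+00, -1.7793e+01,  4.2030e+00,
        2.3320e+00,  1.0000e-03])}
[[ 0.064  0.998  0.001]
 [ 0.998 -0.064  0.011]
 [ 0.011 -0.    -1.   ]]
```

```bash
python3 -m crank '[{"x":0,"y":0,"z":0.7,"spin":0},{"x":0,"y":0,"z":0.8,"spin":0}]' >/dev/null; python3 f.py; python3 -m crank '[{"x":0,"y":0,"z":0.7,"spin":0},{"x":0,"y":0,"z":0.5,"spin":0}]' >/dev/null; python3 f.py
```

```text
t 16.9 yaw 1.504 F [ 3.2 -0.7  1. ] T [ 0.33  1.3  -0.24] z 163.0 w 23.1 head [524.  101.5] about bolt -0.13
t 17.1 yaw 1.500 F [-2.  -1.6 -1.1] T [ 0.43  0.29 -0.35] z 150.7 w 23.3 head [523.9  97.1] about bolt -0.11
```

```bash
python3 - <<'E'
from dot import *
t=vision.get_image("top"); s=vision.get_image("side"); cv2.imwrite("pics/topW.png",t); cv2.imwrite("pics/sideW.png",s);cv2.imwrite("pics/g10.png",np.hstack([crop(t,205,160,285,220,6),crop(s,235,155,285,215,6)]))
E
python3 f.py
```

```text
t 17.2 yaw 1.499 F [-0.9 -1.   1.3] T [ 0.34  0.19 -0.32] z 150.4 w 22.9 head [523.8  97. ] about bolt -0.17
```

View pics/g10.png

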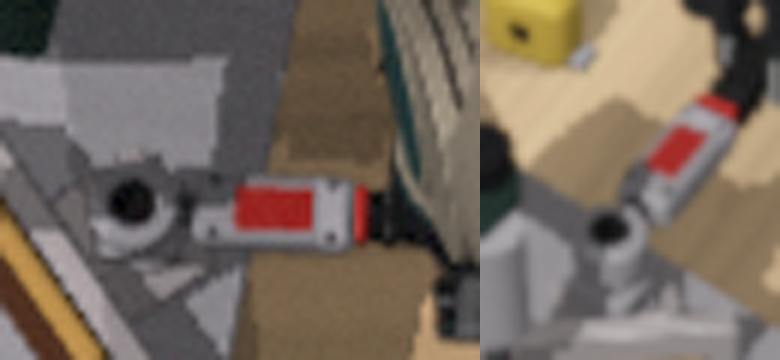

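```bash
python3 -m crank '[{"x":0,"y":0.36,"z":0.3,"spin":-0.025}]' >/dev/null; python3 f.py; python3 -m crank '[{"x":0,"y":0.36,"z":0.3,"spin":-0.025}]' >/dev/null; python3 f.py;python3 -m crank '[{"x":0,"y":0.2,"z":0.2,"spin":-0.015}]' >/dev/null; python3 f.py
```

```text
t 17.3 yaw 1.525 F [-4.1 -1.4 -0.9] T [ 0.46 -0.09 -0.31] z 148.1 w 23.2 head [524.   96.6] about bolt -0.10
t 17.4 yaw 1.551 F [-5.9 -2.  -1.5] T [ 0.37 -0.47 -0.27] z 145.0 w 23.0 head [524.3  96.2] about bolt 0.02
t 17.5 yaw 1.566 F [-6.4 -2.  -2.3] T [ 0.33 -0.68 -0.21] z 142.8 w 23.4 head [524.4  95.8] about bolt 0.09
```

```bash
python3 -m crank '[{"x":-0.15,"y":-0.07,"z":0.1,"spin":0}]' >/dev/null; python3 f.py; python3 -m crank '[{"x":-0.1,"y":-0.05,"z":0.1,"spin":0}]' >/dev/null; python3 f.py;python3 -m crank '[{"x":-0.05,"y":0,"z":0.0,"spin":0}]' >/dev/null; python3 f.py
python3 - <<'E'
from dot import *
t=vision.get_image("top"); s=vision.get_image("side"); cv2.imwrite("pics/topX.png",t); cv2.imwrite("pics/sideX.png",s);cv2.imwrite("pics/g11.png",np.hstack([crop(t,205,160,285,220,6),crop(s,235,155,285,215,6)]))
E
```

```text
t 17.6 yaw 1.565 F [-2.  -1.5 -0.6] T [ 0.08  0.24 -0.1 ] z 141.8 w 23.2 head [524.3  95.5] about bolt 0.11
t 17.7 yaw 1.565 F [-1.9 -0.2 -2.1] T [-0.04  0.3  -0.08] z 141.0 w 23.3 head [524.   95.3] about bolt -0.05
t 17.8 yaw 1.565 F [-1.4  1.5 -1. ] T [-0.15  0.34  0.05] z 141.1 w 23.3 head [523.9  95.3] about bolt -0.17
```

View pics/g11.png

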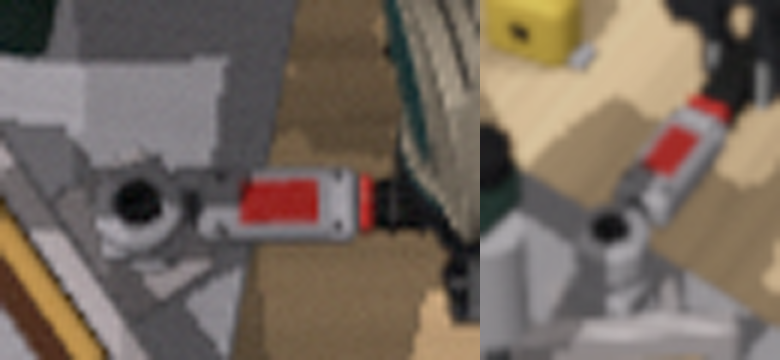

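```bash
for i in 1 2 3; do python3 -m crank '[{"x":0,"y":0,"z":-0.06,"spin":0}]' >/dev/null; python3 f.py; done
```

```text
t 18.0 yaw 1.565 F [-2.6  2.1  0.2] T [-0.36  0.05  0.2 ] z 141.6 w 23.3 head [523.7  95.4] about bolt -0.12
t 18.1 yaw 1.565 F [-1.1  2.8  2.3] T [-0.54 -0.07  0.34] z 142.0 w 23.1 head [523.4  95.5] about bolt -0.08
t 18.2 yaw 1.566 F [-1.3  1.8  3. ] T [-0.35 -0.17  0.2 ] z 142.4 w 23.0 head [523.   95.6] about bolt -0.06
```

```bash
for i in 1 2 3 4; do python3 -m crank '[{"x":0,"y":0.02,"z":-0.08,"spin":0}]' >/dev/null; python3 f.py; done
```

```text
t 18.3 yaw 1.566 F [-1.2  2.1  5.8] T [-0.47 -0.28  0.23] z 143.0 w 22.7 head [522.4  95.7] about bolt -0.08
t 18.4 yaw 1.566 F [0.6 1.  6.4] T [-0.41 -0.34  0.25] z 143.7 w 23.2 head [522.4  95.7] about bolt 0.11
t 18.5 yaw 1.566 F [-0.8  1.5  5.6] T [-0.3  -0.24  0.11] z 144.5 w 23.2 head [522.5  95.6] about bolt -0.11
t 18.6 yaw 1.566 F [-0.9  0.9  5.9] T [-0.18 -0.2   0.1 ] z 145.4 w 23.3 head [522.6  95.6] about bolt -0.03
```

```bash
for i in 1 2 3 ; do python3 -m crank '[{"x":0,"y":0.0,"z":-0.15,"spin":0}]' >/dev/null; python3 f.py; done;  python3 - <<'E'
from dot import *
t=vision.get_image("top"); s=vision.get_image("side"); cv2.imwrite("pics/topY.png",t); cv2.imwrite("pics/sideY.png",s);cv2.imwrite("pics/g12.png",np.hstack([crop(t,205,160,285,220,6),crop(s,235,155,285,215,6)]))
E
```

```text
t 18.7 yaw 1.566 F [0.1 0.7 5. ] T [-0.16 -0.14  0.02] z 147.0 w 23.0 head [522.7  95.6] about bolt -0.08
t 18.8 yaw 1.566 F [-0.8  0.3  3.9] T [-0.03 -0.14 -0.  ] z 148.7 w 23.3 head [522.8  95.6] about bolt -0.04
t 18.9 yaw 1.566 F [-0.6  0.5  4.7] T [-0.01 -0.04 -0.  ] z 150.3 w 23.2 head [523.   95.6] about bolt -0.08
```

View pics/g12.png

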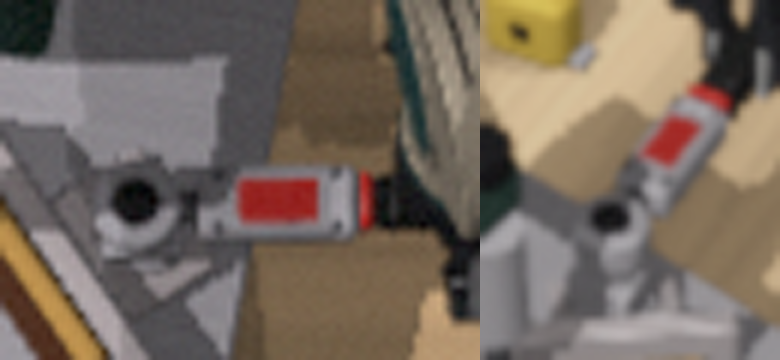

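```bash
python3 -m crank '[{"x":0,"y":0,"z":-0.2,"spin":0},{"x":0,"y":0,"z":-0.3,"spin":0}]' >/dev/null; python3 f.py; python3 -m crank '[{"x":0,"y":0,"z":-0.4,"spin":0},{"x":0,"y":0,"z":-0.5,"spin":0}]' >/dev/null; python3 f.py;python3 -m crank '[{"x":0,"y":0,"z":-1,"spin":0},{"x":0,"y":0,"z":-1,"spin":0},{"x":0,"y":0,"z":-0.6,"spin":0},{"x":0,"y":0,"z":0,"spin":0},{"x":0,"y":0,"z":0,"spin":0}]' >/dev/null; python3 f.py;  python3 - <<'E'
from dot import *
t=vision.get_image("top"); s=vision.get_image("side"); cv2.imwrite("pics/topZ.png",t); cv2.imwrite("pics/sideZ.png",s);cv2.imwrite("pics/g13.png",np.hstack([crop(t,205,160,285,220,6),crop(s,235,145,285,205,6)]))
E
```

```text
t 19.2 yaw 1.566 F [1.2 0.9 4.6] T [-0.02 -0.03 -0.04] z 155.3 w 22.9 head [523.2  95.5] about bolt -0.17
t 19.4 yaw 1.566 F [ 0.  -0.8  5. ] T [-0.01 -0.06  0.06] z 164.5 w 23.5 head [523.4  95.5] about bolt 0.17
t 19.9 yaw 1.566 F [-0.4  0.1  5. ] T [-0.03 -0.06 -0.02] z 190.4 w 23.3 head [523.5  95.3] about bolt -0.03
```

View pics/g13.png

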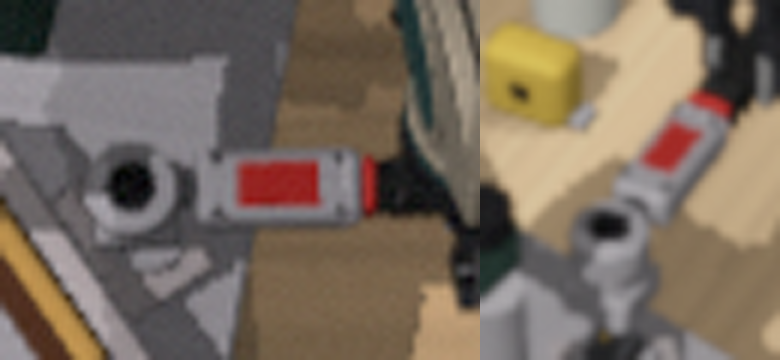

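```bash
cat > pose.py <<'E'
from dot import *
def red(img,c):
    x,y=c; x,y=int(x),int(y); r=9; w=img[y-r:y+r+1,x-r:x+r+1].astype(float); w=np.clip(w[:,:,2]-w[:,:,1]-50,0,60)
    n,l,st,ce=cv2.connectedComponentsWithStats((w>0).astype(np.uint8)); k=l[r,r]; w=w*(l==k); Y,X=np.mgrid[y-r:y+r+1,x-r:x+r+1]; return np.array([(w*X).sum(),(w*Y).sum()])/w.sum(),st[k]
def pose(tt,ss,td,tr,sd,sr,p,yaw):
    a,_=dot(tt,*td); b,_=dot(ss,*sd); c,k=red(tt,tr); d,k2=red(ss,sr); D=tri(b,a); L=tri(d,c); u=np.array([np.cos(yaw),np.sin(yaw),0]); v=np.array([np.sin(yaw),-np.cos(yaw),0])
    w=D-L; print("dot",D.round(1),"label",L.round(1),k,k2,"wrench yaw %.3f tool %.3f pitch-z diff %.1f dist %.1f"%(np.arctan2(w[1],w[0]),yaw,w[2],np.hypot(*w[:2])),"dot ahead %.1f lat %.1f z %.1f; label ahead %.1f lat %.1f z %.1f"%((D-p)@u,(D-p)@v,(D-p)[2],(L-p)@u,(L-p)@v,(L-p)[2]))
E
python3 - <<'E'
from pose import *
I=cv2.imread
pose(I("pics/topL.png"),I("pics/sideL.png"),(309,222),(333,217),(311,150),(317,138),np.array((462,-258.9,189.4)),1.749)
pose(I("pics/topM.png"),I("pics/sideM.png"),(227,191),(250,183),(256,182),(261,167),np.array((568.6,-40.9,190.2)),1.8985)
s=ctrl.read_state(); print(s["eef_pos"])
pose(I("pics/topZ.png"),I("pics/sideZ.png"),(226,191),(251,190),(255,182),(267,169),s["eef_pos"],1.566)
E
```

```text
dot [ 435.6 -115.3  219.5] label [ 447.  -179.   220.3] [  2   5  15  10 109] [ 5  5  8  8 41] wrench yaw 1.748 tool 1.749 pitch-z diff -0.8 dist 64.7 dot ahead 146.0 lat -0.5 z 30.1; label ahead 81.3 lat -0.6 z 30.9
dot [522.2  97.5 219.7] label [542.1  35.8 220.4] [  2   4  15  11 100] [ 5  6  8  8 47] wrench yaw 1.882 tool 1.899 pitch-z diff -0.6 dist 64.8 dot ahead 145.9 lat 0.6 z 29.5; label ahead 81.1 lat -0.4 z 30.2
[522.38868503 -50.12794707 189.93329794]
dot [525.1  98.9 217.7] label [523.2  33.3 218.2] [ 3  6 13  8 93] [ 4  5 10  9 49] wrench yaw 1.542 tool 1.566 pitch-z diff -0.6 dist 65.6 dot ahead 149.0 lat 2.0 z 27.7; label ahead 83.4 lat 0.4 z 28.3
```

```bash
python3 plan.py 463 -261.7 190 1.76 7
```

```text
at [522.4 -50.1 189.9] rot [-3.1408  0.      1.5657] t 20.0 F [ 0.1  0.9 -5.1] w 23.4
x -3.03 y -0.83 z -0.00 spin -0.028
x -3.00 y -0.92 z -0.00 spin -0.028
x -2.98 y -1.00 z -0.00 spin -0.028
x -2.95 y -1.08 z -0.00 spin -0.028
x -2.92 y -1.16 z -0.00 spin -0.028
x -2.88 y -1.24 z -0.00 spin -0.028
x -2.85 y -1.32 z -0.00 spin -0.028
```

```bash
python3 -m crank '[{"x":-1.5,"y":-0.4,"z":0,"spin":-0.028},{"x":-3.0,"y":-0.9,"z":0,"spin":-0.028},{"x":-3.7,"y":-1.25,"z":0,"spin":-0.028},{"x":-3.7,"y":-1.35,"z":0,"spin":-0.028},{"x":-3.65,"y":-1.45,"z":0,"spin":-0.028}]' >/dev/null; python3 -m crank '[{"x":-2.9,"y":-1.25,"z":0,"spin":-0.028},{"x":-1.6,"y":-0.7,"z":0,"spin":-0.026},{"x":-0.5,"y":-0.2,"z":0,"spin":0},{"x":0,"y":0,"z":0,"spin":0},{"x":0,"y":0,"z":0,"spin":0}]'; python3 -m crank '[{"x":0,"y":0,"z":0,"spin":0},{"x":0,"y":0,"z":0,"spin":0},{"x":0,"y":0,"z":0,"spin":0}]'>/dev/null; python3 plan.py 463 -261.7 190 1.76 1;python3 - <<'E'
from h import *
t=vision.get_image("top"); s=vision.get_image("side"); cv2.imwrite("pics/topR.png",t);cv2.imwrite("pics/sideR.png",s);cv2.imwrite("pics/g14.png",np.hstack([crop(t,280,180,390,270,4),crop(s,270,125,350,215,4)])); cv2.imwrite("pics/g14b.png",np.hstack([crop(t,205,170,255,220,7),crop(s,235,170,285,220,7)]))
E
```

```text
clock: 21.0
eef_pos: [465.5, -259.5, 190.1]
tool_rot: [3.141, -0.001, 1.761]
force: [0.2, 1.2, -4.9]
width: 22.9
at [ 465.2 -260.5  190.3] rot [ 3.1414 -0.      1.7611] t 21.3 F [-0.   0.2 -3.9] w 22.8
x -0.08 y -0.24 z 0.03 spin 0.001
```

View pics/g14.png

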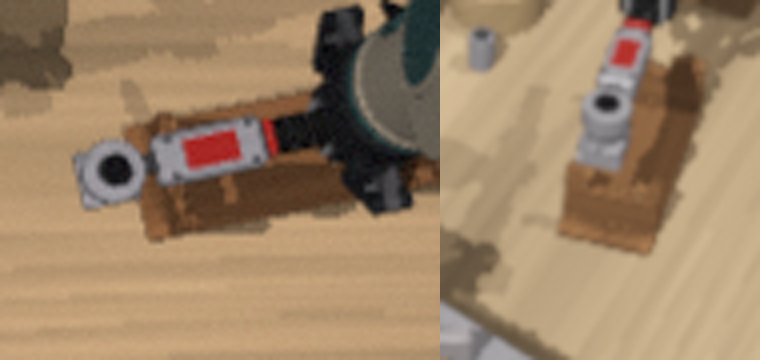

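View pics/g14b.png

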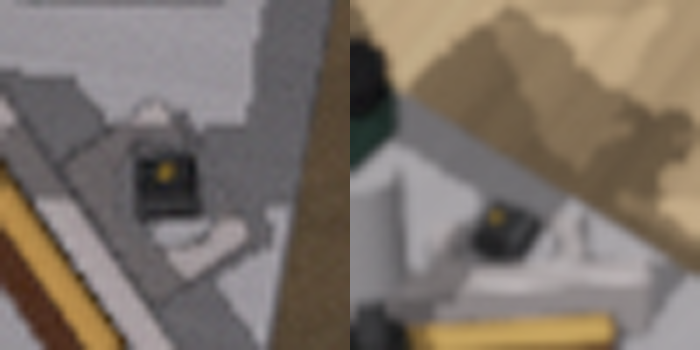

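Run:
```python
from pose import *
I=cv2.imread
pose(I("pics/topL.png"),I("pics/sideL.png"),(309,222),(333,217),(311,150),(317,138),np.array((462,-258.9,189.4)),1.749)
pose(I("pics/topR.png"),I("pics/sideR.png"),(308,222),(333,217),(311,150),(317,138),ctrl.read_state()["eef_pos"],1.761)
```

```text
dot [ 435.6 -115.3  219.5] label [ 447.  -179.   220.3] [  2   5  15  10 109] [ 5  5  8  8 41] wrench yaw 1.748 tool 1.749 pitch-z diff -0.8 dist 64.7 dot ahead 146.0 lat -0.5 z 30.1; label ahead 81.3 lat -0.6 z 30.9
dot [ 436.3 -114.8  218.3] label [ 448.5 -178.1  219.8] [  2   4  14  10 105] [ 5  6  7  7 40] wrench yaw 1.762 tool 1.761 pitch-z diff -1.5 dist 64.5 dot ahead 148.9 lat -0.7 z 28.0; label ahead 84.4 lat -0.6 z 29.5
```

```bash
python3 -m crank '[{"x":-0.09,"y":-0.17,"z":1.5,"spin":0.013},{"x":0,"y":0,"z":3,"spin":0},{"x":0,"y":0,"z":3,"spin":0},{"x":0,"y":0,"z":2.3,"spin":0},{"x":0,"y":0,"z":1,"spin":0}]' >/dev/null; python3 -m crank '[{"x":0,"y":0,"z":0,"spin":0},{"x":0,"y":0,"z":0,"spin":0},{"x":0,"y":0,"z":0,"spin":0},{"x":0,"y":0,"z":0,"spin":0}]'>/dev/null; python3 plan.py 463.3 -261.5 49 1.748 1;python3 - <<'E'
from h import *
t=vision.get_image("top"); s=vision.get_image("side"); cv2.imwrite("pics/g15.png",np.hstack([crop(t,280,180,390,270,4),crop(s,270,125,350,215,4)]))
E
```

```text
at [ 464.2 -262.9   83.4] rot [3.1398e+00 1.4000e-03 1.7466e+00] t 22.3 F [ 0.1  0.3 -4.1] w 23.3
x 0.15 y -0.06 z 3.44 spin -0.001
```

View pics/g15.png

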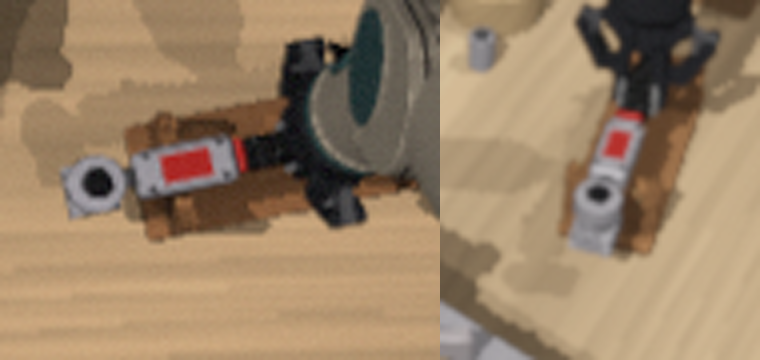

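```bash
python3 -m crank '[{"x":0.12,"y":-0.06,"z":0.7,"spin":0},{"x":0,"y":0,"z":0.8,"spin":0},{"x":0,"y":0,"z":0.6,"spin":0},{"x":0,"y":0,"z":0.3,"spin":0},{"x":0,"y":0,"z":0,"spin":0}]' >/dev/null;python3 f.py; python3 -m crank '[{"x":0,"y":0,"z":0.2,"spin":0},{"x":0,"y":0,"z":0.2,"spin":0},{"x":0,"y":0,"z":0.2,"spin":0}]'>/dev/null; python3 f.py; python3 plan.py 463.3 -261.5 47.6 1.748 1
```

```text
t 22.9 yaw 1.747 F [ 0.9 -0.7  4.1] T [-0.01 -0.01  0.01] z 57.4 w 23.2 head [ 436.7 -117.9] about bolt 0.11
t 23.2 yaw 1.747 F [-0.2  0.6  4.2] T [-0.03 -0.06 -0.01] z 52.2 w 23.4 head [ 437.3 -118.2] about bolt -0.09
at [ 462.7 -261.5   52.2] rot [3.1413e+00 2.0000e-04 1.7468e+00] t 23.2 F [ 0.6 -0.1 -4.2] w 23.4
x -0.01 y 0.05 z 0.46 spin -0.001
```

```bash
python3 -m crank '[{"x":0,"y":0.03,"z":0.1,"spin":0},{"x":0,"y":0,"z":0.1,"spin":0}]'>/dev/null; python3 f.py; for i in 1 2 3; do python3 -m crank '[{"x":0,"y":0,"z":0.08,"spin":0}]'>/dev/null; python3 f.py; done
```

```text
t 23.4 yaw 1.747 F [-1.2  0.3  4.6] T [ 0.   -0.07 -0.01] z 50.2 w 23.3 head [ 437.5 -118.1] about bolt -0.05
t 23.5 yaw 1.747 F [-0.2 -0.9  4.8] T [0.02 0.   0.03] z 49.4 w 23.0 head [ 437.5 -118.1] about bolt 0.16
t 23.6 yaw 1.747 F [-0.6  0.9  4.3] T [ 0.03 -0.02 -0.  ] z 48.6 w 22.9 head [ 437.5 -118.1] about bolt -0.13
t 23.7 yaw 1.747 F [ 1.  -0.4  5.1] T [ 0.02 -0.02 -0.01] z 47.8 w 23.1 head [ 437.5 -118.1] about bolt 0.04
```

```bash
for i in 1 2 3; do python3 -m crank '[{"x":0,"y":0,"z":0.06,"spin":0}]'>/dev/null; python3 f.py; done
```

```text
t 23.8 yaw 1.747 F [-0.6  0.1  3.6] T [-0.03 -0.09  0.01] z 47.2 w 23.0 head [ 437.4 -118.1] about bolt -0.01
t 23.9 yaw 1.747 F [-0.7 -0.1  0.2] T [ 0.09  0.29 -0.07] z 46.8 w 23.4 head [ 437.5 -118.2] about bolt -0.06
t 24.0 yaw 1.747 F [ 0.5 -1.8 -9.5] T [ 0.45  0.7  -0.09] z 46.6 w 23.4 head [ 437.5 -118.2] about bolt 0.18
```

```bash
python3 -m crank '[{"x":0,"y":0,"z":-0.04,"spin":0},{"x":0,"y":0,"z":0,"spin":0}]'>/dev/null; python3 f.py; python3 -m crank '[{"x":0,"y":0,"z":0,"spin":0},{"x":0,"y":0,"z":0,"spin":0},{"x":0,"y":0,"z":0,"spin":0},{"x":0,"y":0,"z":0,"spin":0},{"x":0,"y":0,"z":0,"spin":0}]' 100; python3 -m crank '[{"x":0,"y":0,"z":0,"spin":0},{"x":0,"y":0,"z":-1,"spin":0},{"x":0,"y":0,"z":-2,"spin":0},{"x":0,"y":0,"z":-3,"spin":0},{"x":0,"y":0,"z":-4,"spin":0}]'; python3 -m crank '[{"x":0,"y":0,"z":-4,"spin":0},{"x":-3,"y":0,"z":-3,"spin":0},{"x":-5,"y":0,"z":0,"spin":0},{"x":-5,"y":0,"z":0,"spin":0},{"x":-5,"y":0,"z":0,"spin":0}]';python3 -m crank '[{"x":-5,"y":0,"z":0,"spin":0},{"x":-3,"y":0,"z":0,"spin":0},{"x":0,"y":0,"z":0,"spin":0},{"x":0,"y":0,"z":0,"spin":0},{"x":0,"y":0,"z":0,"spin":0}]'
python3 - <<'E'
from h import *
t=vision.get_image("top"); s=vision.get_image("side"); cv2.imwrite("pics/topF.png",t);cv2.imwrite("pics/sideF.png",s);cv2.imwrite("pics/g16.png",np.hstack([crop(t,280,180,400,270,4),crop(s,280,125,350,215,4)]))
E
```

```text
t 24.2 yaw 1.747 F [-0.5 -1.2 -1.7] T [ 0.19  0.44 -0.05] z 46.7 w 23.5 head [ 437.5 -118.2] about bolt 0.12
clock: 24.7
eef_pos: [463.0, -261.4, 46.4]
tool_rot: [3.141, 0.0, 1.747]
force: [-0.3, -0.6, 0.1]
width: 85.5
clock: 25.2
eef_pos: [461.8, -260.8, 147.0]
tool_rot: [-3.139, -0.002, 1.747]
force: [0.4, -0.9, -0.2]
width: 85.2
clock: 25.7
eef_pos: [494.4, -440.5, 218.1]
tool_rot: [3.141, 0.001, 1.747]
force: [1.4, 0.3, -0.2]
width: 85.2
clock: 26.2
eef_pos: [508.9, -515.3, 216.8]
tool_rot: [3.141, -0.001, 1.749]
force: [1.0, 0.7, -0.4]
width: 85.2
```

View pics/g16.png

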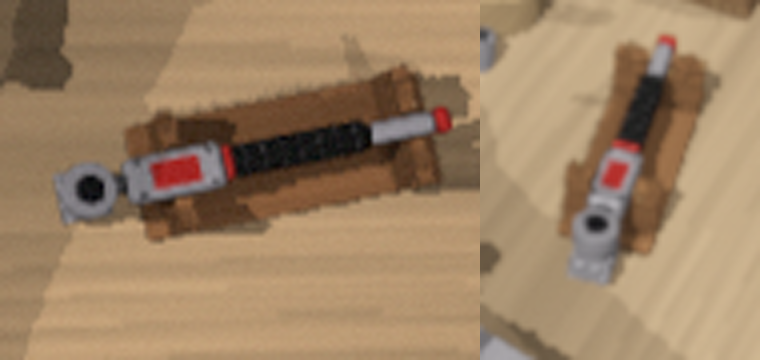

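View pics/topF.png

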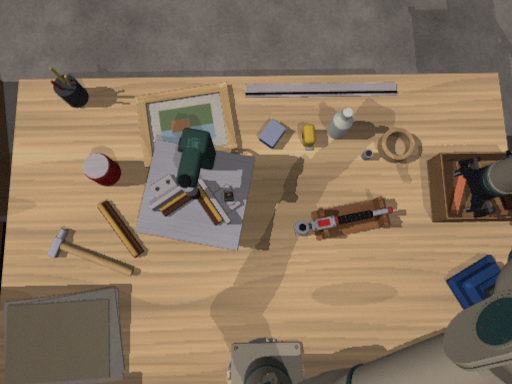

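```bash
python3 - <<'E'
from pose import *
I=cv2.imread; a,b=I("pics/top0.png"),I("pics/topF.png"); s0,s1=I("pics/side0.png"),I("pics/sideF.png")
for t,s in((a,s0),(b,s1)): pose(t,s,(302,227),(324,222),(308,180),(313,168),np.zeros(3),1.748)
d=cv2.absdiff(a,b).max(2); n,l,st,ce=cv2.connectedComponentsWithStats((cv2.GaussianBlur(d,(3,3),0)>35).astype(np.uint8)); print([x.tolist() for x in st[1:] if x[4]>6])
E
sed -e 's/{c}0.png/{c}F.png/' -e 's/pics\/fb.png/pics\/fb2.png/' fb.py > fb2.py; python3 fb2.py
```

```text
dot [ 436.6 -115.5   75.4] label [ 448.5 -179.4   76. ] [ 3  6 13  8 80] [ 6  6  7  7 37] wrench yaw 1.754 tool 1.748 pitch-z diff -0.6 dist 65.0 dot ahead -190.6 lat 409.4 z 75.4; label ahead -255.6 lat 409.9 z 76.0
dot [ 435.7 -115.2   75.7] label [ 447.5 -179.5   75.8] [ 3  6 13  8 84] [ 6  6  7  7 37] wrench yaw 1.753 tool 1.748 pitch-z diff -0.1 dist 65.3 dot ahead -190.2 lat 408.5 z 75.7; label ahead -255.5 lat 408.9 z 75.8
[[506, 150, 6, 10, 39], [455, 159, 57, 59, 1778], [396, 208, 9, 4, 24], [496, 211, 16, 7, 49], [504, 250, 8, 33, 165], [377, 272, 135, 89, 3396], [335, 345, 48, 9, 144], [386, 348, 4, 2, 7], [468, 352, 44, 13, 120], [368, 360, 124, 24, 1630], [317, 364, 48, 20, 300], [484, 371, 28, 13, 240], [272, 382, 5, 2, 8]]
['top'] [5.25036829e+02 9.87964538e+01 4.09834960e-02] 3.4322165013558505
top [[228.47582106 196.15682824]]
['side'] [5.22627919e+02 1.00182258e+02 1.13994740e-01] 3.353058155475333
side [[256.51095141 204.56402945]]
['top', 'side'] [5.24321996e+02 9.89136023e+01 7.03567936e-02] 8.542989979831967
top [[228.43686986 196.4026638 ]]
side [[256.25399373 204.11594323]]
```

```bash
python3 -c "
from cell import ctrl
print(ctrl.finish_job())"
```

```text
the job is handed in; nothing more can be done
None
```

The bolt is tightened and the wrench is back in its rest. I believe the wrench clicked, but the force readings are my only evidence for that. The job was handed in at about 26 s of the 62 s allowed.

**Seating:** The socket went down freely over the bolt and touched the washer at the expected height. I had about 5 N of contact there and then eased it off.

**Tightening:** I turned clockwise until the load, about 1.3–1.5 N m by my estimate, fell on its own to about 0.62 N m with the arm held still, and stopped there. Camera pictures of the handle showed no twisting in the jaws, so I read the drop as the clutch breaking over. The load held near 1.3–1.5 N m for about 0.1 rad before the drop, so I can't say exactly where the clutch started to give. My estimates of the travel past that point are 0.05 to 0.12 rad, short of the 0.22 rad stop.

**Bolt angle:** Fits to the pictures show the bolt turned about 0.25–0.30 rad. The angles read during the turn suggested nearer 0.35 rad. Both are within the expected 0.2–0.5 rad.

**Lifting off:** The first attempt went wrong. The socket stuck on the bolt and the wrench tipped in the jaws, with up to about 35 N at the wrist. I lowered it again, centred it in its play and lifted it off freely. Counter-clockwise torque on the bolt stayed within about 0.17 N m throughout. The wrench also slid about 3 mm in the jaws, which I allowed for when putting it back.

**Final check:** The wrench lies level in both notches, the same way round, within about 1 mm and 0.001 rad of where it started. Comparing the overhead pictures from before and after showed only the arm and its shadow changed. The gripper is open and clear of everything.

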